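Set up a guarded disc measurement

TASK

Set up the insulation measurement on the dark bench mat: lay the larger of the two sample discs centred on the round brass electrode of the stand, the brass guard ring centred on that disc, the plain brass cylinder upright in the middle of the ring so that it stands on the disc, and the knobbed weight upright and centred on top of the cylinder. Lay the straight coax adaptor flat on the mat, midway between the centre of the stand and the centre of the multimeter, with one end pointing at each of them. Leave the smaller disc lying where it is.

Things in the scene. Friction and masses are not known exactly. Their poses are not given: they have to be found in the camera images.
- mat: dark rubber bench mat, 165 x 320 x 3 mm, fixed; origin at the centre of its underside, z up, y along its length. The stand and the multimeter are fixed on it, centred 105 mm from its middle at its two ends (either way round), so its middle is the point midway between them. Two tall computer cases (0.43 m and more) stand behind it from x = 0.62 m on, left of y = 0.07 m: keep the gripper and wrist clear of them
- stand: electrode stand, fixed on the mat: round grey base 90 mm in diameter and 12 mm high, on it a round brass electrode 56 mm in diameter whose flat top is 20 mm above the stand's origin; origin at the centre of its underside (on the mat's top), z up. A small terminal and screws on the base stay below the electrode's top
- meter: hand multimeter in a dark holster, 155 x 76 x 47 mm, fixed on the mat, its length roughly across the mat; origin at the centre of its underside, z up, x along its length
- large_disc: larger sample disc (glass epoxy, dull green), 64 mm in diameter, 9 mm thick, loose, 45 g; origin at the centre of its underside, z up
- small_disc: smaller sample disc (white fluoropolymer), 52 mm in diameter, 6 mm thick, loose; origin at the centre of its underside; not needed, stays where it lies
- ring: flat brass guard ring, 68 mm outside and about 48 mm inside diameter, 9 mm high, loose, 120 g; origin at the centre of its underside, z along its axis
- cylinder_weight: plain brass cylinder, 32 mm in diameter, 28 mm high, standing loose, 200 g; origin at the centre of its underside, z up
- knob_weight: small brass weight with a knob: round body 25 mm in diameter and 23 mm high, knob 12 mm wide above it, 34 mm high in all, standing loose, 100 g; origin at the centre of its underside, z up
- adaptor: straight coax adaptor, grey metal barrel, 14 x 45 x 14 mm, lying loose, 30 g; origin under its middle, y along its length (solid from 18 mm on the -y side to 22 mm on the +y side), 12 mm wide across x where it is gripped, z up

How it is judged:
By the outcome, as a careful person would: the job done as asked, in the order asked, and still so for the second after the job is handed in, with the robot touching nothing.
It also fails if it takes over 128 s, if anything falls off the work surface, if the arm or the gripper's body presses on something with over 40 N, if the wrist force passes 120 N, or if a joint passes its speed limit or range.

ROBOT

A 6-joint arm with a two-finger parallel gripper is mounted at the origin on a cart in front of the work surface, level with it; the furniture and walls round the work are solid. World frame = base frame: x ahead of the robot, y to its left, z up, the work surface at z = 0. Lengths are in mm, angles in rad, forces in N, time in s.
With the tool pointing down it reaches from about 300 to 775 mm from the base axis. Payload 14.6 kg.
Tool frame: the origin (TCP) lies midway between the tips of the shut fingers; the grasp point (between the pads) lies 19 mm behind it; x points along the fingers, z is the direction in which the jaws open and shut, and the axes are right-handed (so a half turn about x gives the same grasp; the last joint's range is limited). The gripper opens to 85 mm and grips with 20 to 120 N. Pads are 22 mm wide; open, the fingers measure 114 mm over their backs; the gripper's body (76 mm by 85 mm) begins 54 mm behind the grasp point. The pads swing forward as they close: fully open they stand 13 mm farther back than shut.
Start: joints at [-1.417, 0.3, 1.521, -0, 1.321, -0.067], TCP at [120.449, -536.639, 231.281] pointing down, gripper open.
Joint ranges: [-3.03, 3.03], [-0.79, 2.21], [0.23, 2.52], [-1.04, 4.18], [0, 3.07], [-2.55, 2.55]. Speed limits (rad/s): [2.22, 2.22, 2.57, 3.14, 3.14, 3.14].

INTERFACE

Orientations are given as [roll, pitch, yaw] about the fixed x, y, z axes, in that order (R = Rz(yaw) Ry(pitch) Rx(roll)).
In Python, from workcell import ctrl gives the robot as it stands.
- The arm moves only by the shell command python3 -m handwheel 'ROWS' [OPENING] [FORCE]. ROWS is JSON, a list of rows, each an object of numbers: "x", "y", "z": the shift along the tool's x, y, z in mm; "twist": the turn about the tool's x in rad. A call has 1 to 20 rows; each row is the pose to reach, as a shift and turn from the pose measured when the call began, along the tool's axes at that moment; what a row does not reach only later rows make up. A row lasts 1/12 s, in which the tool goes at most 41.7 mm and 7.16 degrees, less where a joint would pass 70% of its speed; a pose out of reach is approached as far as the arm can. A call with a gripper value outside its range is refused whole. OPENING is the opening, from 0 (shut) to 1 (fully open), set as the call begins (- or left out, the last holds). The fingers move at their own pace and stop on an object; FORCE is the grip in N (left out, the last holds). Time passes only in rows, so rows that repeat a pose let the fingers close. It gives the time, the measured TCP pose, the force and the opening at its end, in the units of the state.
- ctrl.get_obs(): the state, without advancing time (a new reading comes with each control period).
- ctrl.read_camera(name): name is "scene" or "top"; returns the picture (480x640x3 uint8, red, green, blue); there is no depth.
- ctrl.camera_model(name): a dict with "fx", "fy", "cx", "cy" (pixels), "k1" (the pictures are not rectified: a ray, as slopes to the right and down, at radius r is drawn at 1 + k1 r^2 times it, then the intrinsics apply), "xyz" and "orientation" of the camera in the world. Camera axes: x right, y up, looking along -z (the intrinsics and any distortion apply to the point x, -y, -z); pixel columns grow to the right and rows downward; lengths in mm; the calibration is good to about 2 mm. A picture is of the moment at which its call begins. camera_model takes no time and is no camera call.
- ctrl.finish_job(): hands the job in, once; it reports no verdict.
The state is a dict: "time_s": time; "joints": joint angles; "qd": joint speeds; "effort": joint torques, N m; "eef_pos": TCP position; "orientation": TCP orientation; "ft_force": force on the tool from outside, world axes, zero at the start; "moment": the same for the moment, N m; "finger_gap": finger opening in mm.
Only numpy, scipy, OpenCV 4.12 (cv2) and the standard library are available. Lean on these libraries where they do the work, as an engineer would, in place of code of your own. Each camera call takes 0.05 s, during which the arm holds its last target.

## Working session

There is one attempt and no reset: what is moved stays moved. The work goes in short steps, Python scripts to look and compute and a shell command to move; the robot and the scene stay as the last step left them, time stands still between calls to the robot, and variables do not carry over. Pictures are saved under pics/ and viewed, and the job is handed in when it is done.

```bash
ls; mkdir -p pics
python3 - <<'E'
from workcell import ctrl
import cv2
o=ctrl.get_obs();print(o)
for n in("scene","top"):
    print(ctrl.camera_model(n))
    cv2.imwrite(f"pics/{n}0.png",ctrl.read_camera(n)[:,:,::-1])
E
```

```text
pics
{'time_s': 0.0, 'joints': array([-1.41658725e+00,  3.00453703e-01,  1.52164648e+00, -1.88597312e-05,
        1.32072463e+00, -6.66181849e-02]), 'qd': array([-0.00073764,  0.00023043,  0.00027927,  0.00011744,  0.00057683,
       -0.00143443]), 'effort': array([-2.97627139e-04, -5.43498409e+01, -3.61797273e+01, -4.93658081e-05,
        3.97218391e-03, -1.74785004e-05]), 'eef_pos': array([ 120.4124005 , -536.38492176,  230.70320053]), 'orientation': array([3.08979883, 1.56956403, 1.73983445]), 'ft_force': array([-0.18286128, -0.01856717,  0.25322133]), 'moment': array([-0.02803283, -0.05930961, -0.01767814]), 'finger_gap': 85.46332501187347}
{'fx': 469.3301510573364, 'fy': 469.3301510573364, 'cx': 318.9452209468181, 'cy': 245.22816348815655, 'k1': -0.025067070109456267, 'xyz': array([185.61141129, 686.18238165, 590.84189711]), 'orientation': array([ 0.92612258,  0.00549506, -2.70330797])}
{'fx': 617.518677817457, 'fy': 617.518677817457, 'cx': 322.5139937650453, 'cy': 241.18836549620127, 'k1': 0.007171201169554316, 'xyz': array([ 237.37608216,   30.08823927, 1552.65521159]), 'orientation': array([ 0.17586731, -0.01779184, -1.55634049])}
```

View pics/scene0.png

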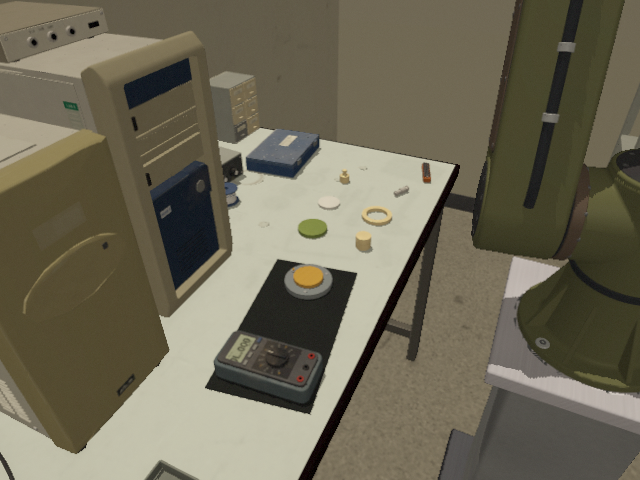

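View pics/top0.png

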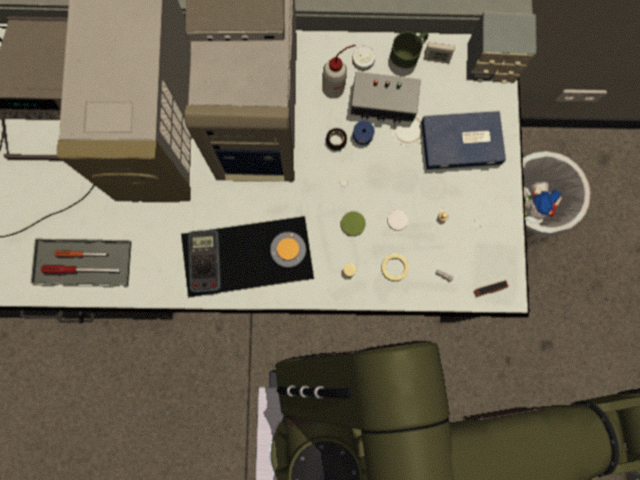

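```bash
cat > h.py <<'E'
import numpy as np, cv2
from scipy.spatial.transform import Rotation as Rn
from workcell import ctrl
def cam(n):
    m=ctrl.camera_model(n); return m, Rn.from_euler('xyz',m['orientation']).as_matrix()
def ray(n,u,v):
    m,R=cam(n); xd=np.array([(u-m['cx'])/m['fx'],(v-m['cy'])/m['fy']]); x=xd.copy()
    for _ in range(20): x=xd/(1+m['k1']*(x@x))
    return np.array(m['xyz']),R@np.array([x[0],-x[1],-1])
def onz(n,u,v,z):
    c,d=ray(n,u,v); return c+d*(z-c[2])/d[2]
def proj(n,P):
    m,R=cam(n); q=R.T@(np.asarray(P,float)-m['xyz']); a=np.array([q[0]/-q[2],-q[1]/-q[2]]); a=a*(1+m['k1']*(a@a))
    return a[0]*m['fx']+m['cx'],a[1]*m['fy']+m['cy']
def grab(n,name=None):
    im=ctrl.read_camera(n)
    if name: cv2.imwrite(f"pics/{name}.png",im[:,:,::-1])
    return im
def crop(im,u0,v0,w,h,s,name):
    cv2.imwrite(f"pics/{name}.png",cv2.resize(im[v0:v0+h,u0:u0+w],None,fx=s,fy=s,interpolation=cv2.INTER_CUBIC)[:,:,::1])
E
python3 - <<'E'
from h import *
t=cv2.imread("pics/top0.png");s=cv2.imread("pics/scene0.png")
crop(t,320,190,200,115,4,"tc");crop(s,280,150,160,110,5,"sc");crop(t,170,200,160,110,5,"tm")
crop(s,200,250,170,160,4,"sm")
E
```

```text
(no output)
```

View pics/tc.png

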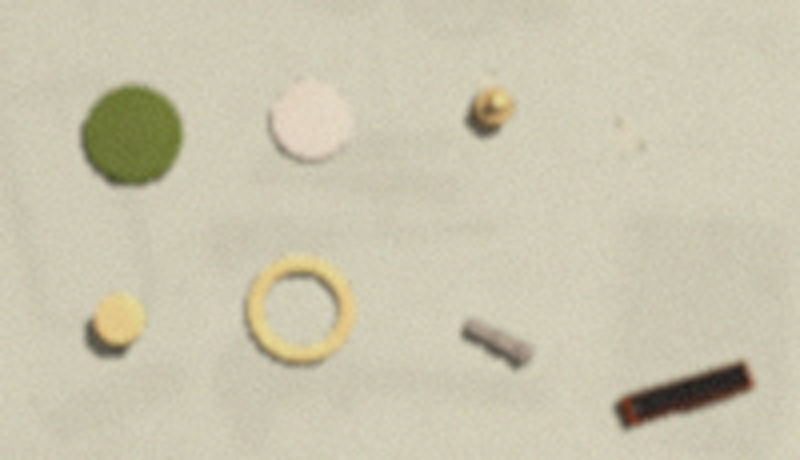

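View pics/sc.png

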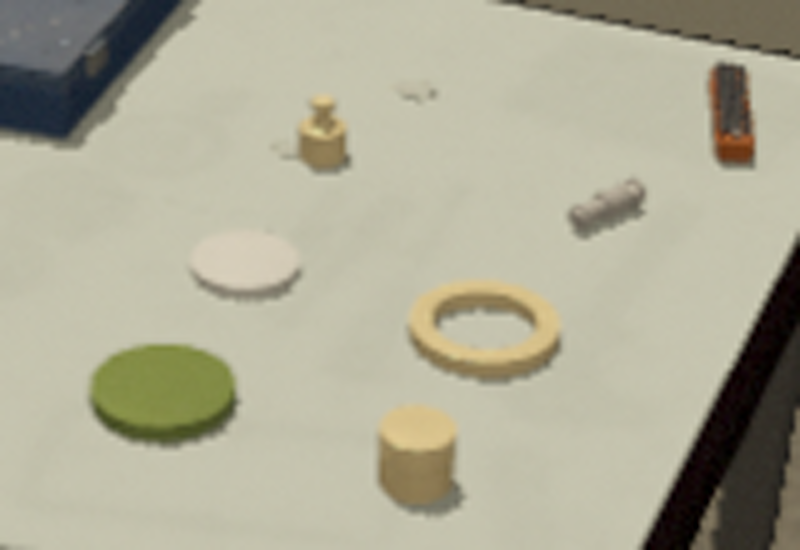

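View pics/tm.png

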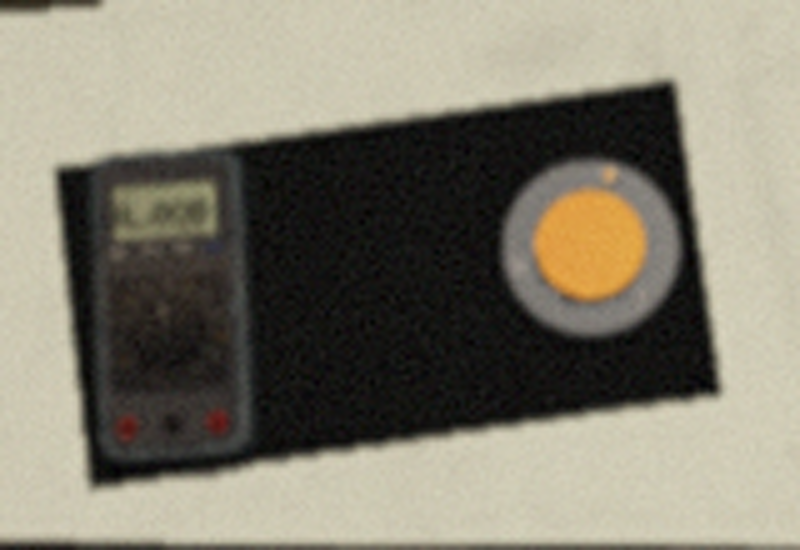

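View pics/sm.png

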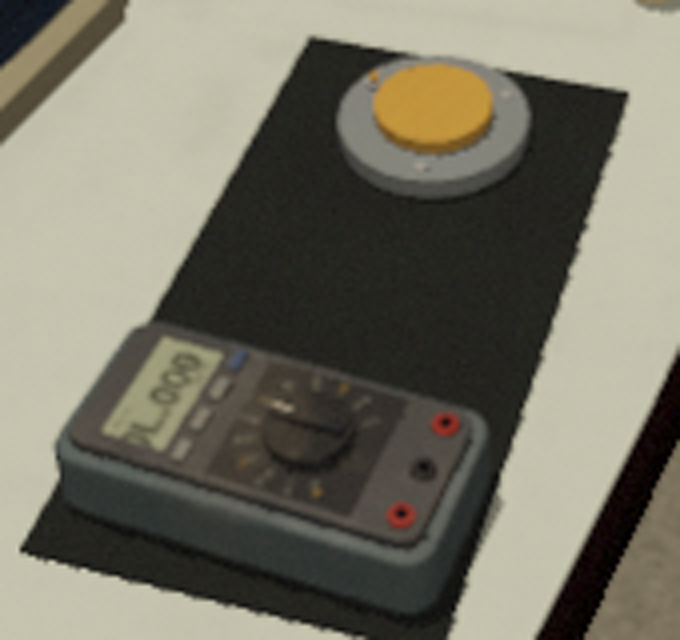

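```bash
cat >> h.py <<'E'
def blobs(im,lo,hi,amin=25):
    hsv=cv2.cvtColor(im,cv2.COLOR_RGB2HSV); m=cv2.inRange(hsv,np.array(lo),np.array(hi))
    n,l,st,c=cv2.connectedComponentsWithStats(m)
    return [(tuple(np.round(c[i],2)),st[i].tolist()) for i in range(1,n) if st[i][4]>=amin],m
E
python3 - <<'E'
from h import *
t=cv2.imread("pics/top0.png")[:,:,::-1].copy();s=cv2.imread("pics/scene0.png")[:,:,::-1].copy()
for im,pts in((t,[(353,223),(398,220),(443,216),(349,270),(386,260),(444,275),(395,268),(370,245),(288,249),(343,277)]),(s,[(312,228),(345,180),(363,241),(363,236),(366,214),(377,216),(400,190),(340,215),(308,276)])):
    h=cv2.cvtColor(im,cv2.COLOR_RGB2HSV)
    for p in pts: print(p,h[p[1],p[0]])
for nm,im,roi in(("top",t,(170,190,340,115)),("scene",s,(200,150,240,270))):
    x,y,w,hh=roi; b=np.zeros_like(im); b[y:y+hh,x:x+w]=im[y:y+hh,x:x+w]
    print(nm,"green",blobs(b,(30,90,40),(50,255,255))[0])
    print("brass",blobs(b,(10,85,80),(29,255,255))[0])
E
```

```text
(353, 223) [ 35 137 119]
(398, 220) [ 18  37 226]
(443, 216) [ 22 107 165]
(349, 270) [ 21 102 226]
(386, 260) [ 22 101 225]
(444, 275) [ 13  50 154]
(395, 268) [ 22  35 211]
(370, 245) [ 25  32 209]
(288, 249) [ 18 175 226]
(343, 277) [ 24  40 127]
(312, 228) [ 34 128 140]
(345, 180) [ 20 103 146]
(363, 241) [ 20 103 149]
(363, 236) [ 21  90 217]
(366, 214) [ 21  91 183]
(377, 216) [ 26  30 198]
(400, 190) [ 19  42 165]
(340, 215) [ 29  30 196]
(308, 276) [ 20 175 192]
top green [((np.float64(352.64), np.float64(223.26)), [341, 212, 24, 24, 442])]
brass [((np.float64(442.39), np.float64(216.58)), [438, 212, 10, 10, 72]), ((np.float64(287.6), np.float64(248.59)), [277, 237, 23, 24, 417]), ((np.float64(394.56), np.float64(267.34)), [382, 255, 26, 26, 224]), ((np.float64(348.69), np.float64(270.16)), [343, 264, 12, 13, 117])]
scene green [((np.float64(312.18), np.float64(228.08)), [299, 219, 28, 19, 440])]
brass [((np.float64(425.49), np.float64(176.09)), [422, 164, 9, 19, 67]), ((np.float64(344.15), np.float64(177.07)), [340, 170, 9, 13, 84]), ((np.float64(376.42), np.float64(215.52)), [362, 207, 29, 18, 280]), ((np.float64(362.81), np.float64(240.6)), [356, 232, 15, 19, 240]), ((np.float64(307.86), np.float64(276.59)), [293, 266, 30, 23, 548])]
```

```bash
cat > meas.py <<'E'
from h import *
t=cv2.imread("pics/top0.png")[:,:,::-1].copy();s=cv2.imread("pics/scene0.png")[:,:,::-1].copy()
for nm,im,roi in(("top",t,(170,190,340,115)),("scene",s,(200,150,212,270))):
    x,y,w,hh=roi; b=np.zeros_like(im); b[y:y+hh,x:x+w]=im[y:y+hh,x:x+w]
    L=blobs(b,(29,75,40),(50,255,255),200)[0]; L2=blobs(b,(10,65,80),(28,255,255),50)[0]
    print(nm)
    for c,st in L:print(" disc",c,st,onz(nm,*c,4.5).round(1))
    for c,st in L2:
        print(" brass",c,st,[onz(nm,*c,z).round(1)[:2] for z in(4.5,14,15,19)])
    # electrode
    for c,st in blobs(b,(10,130,80),(28,255,255),200)[0]: print(" el",c,st,onz(nm,*c,19).round(1))
E
python3 meas.py
python3 - <<'E'
from h import *
# mat corners top view (from crop tm 5x, offset 170,200) and scene crop sm 4x offset 200,250
T=[(58,170),(674,82),(718,392),(92,486)]
S=[(24,548),(312,38),(628,92)]
for n,L,k,o in(("top",T,5,(170,200)),("scene",S,4,(200,250))):
    for u,v in L: print(n,onz(n,u/k+o[0]-.4,v/k+o[1]-.4,3).round(1))
E
```

```text
top
 disc (np.float64(352.72), np.float64(223.36)) [341, 212, 25, 24, 461] [560.7 -70.2   4.5]
 brass (np.float64(442.4), np.float64(216.56)) [438, 212, 10, 11, 85] [array([ 582.7, -301.1]), array([ 580.6, -299. ]), array([ 580.4, -298.8]), array([ 579.5, -297.9])]
 brass (np.float64(287.58), np.float64(248.24)) [276, 233, 24, 28, 446] [array([493.2,  95. ]), array([491.6,  94.6]), array([491.4,  94.5]), array([490.8,  94.3])]
 brass (np.float64(394.53), np.float64(266.9)) [381, 254, 28, 27, 323] [array([ 450. , -176.9]), array([ 448.7, -175.6]), array([ 448.5, -175.5]), array([ 448. , -174.9])]
 brass (np.float64(348.97), np.float64(269.73)) [343, 263, 13, 15, 145] [array([440.8, -61.4]), array([439.6, -60.9]), array([439.4, -60.8]), array([438.9, -60.6])]
 brass (np.float64(496.28), np.float64(288.3)) [477, 280, 32, 17, 54] [array([ 399.9, -433.8]), array([ 398.9, -430.9]), array([ 398.8, -430.6]), array([ 398.4, -429.4])]
 el (np.float64(287.47), np.float64(248.59)) [277, 238, 22, 22, 380] [489.9  94.6  19. ]
scene
 disc (np.float64(312.19), np.float64(228.04)) [298, 219, 29, 19, 
[... 1746 characters left out ...]
350, 53, 70, 688] [array([279.6, 262.3]), array([278.1, 269.2]), array([278. , 269.9]), array([277.3, 272.8])]
 brass (np.float64(405.65), np.float64(365.29)) [397, 358, 15, 15, 84] [array([265.6, 205.9]), array([264.3, 213.7]), array([264.2, 214.5]), array([263.6, 217.8])]
 brass (np.float64(374.8), np.float64(407.28)) [367, 400, 15, 15, 69] [array([283.8, 296.5]), array([282.2, 302.8]), array([282. , 303.5]), array([281.4, 306.1])]
 el (np.float64(307.94), np.float64(276.64)) [294, 266, 29, 22, 516] [488.6  95.5  19. ]
top [526.4 366.2   3. ]
top [578.   53.9   3. ]
top [418.5  28.6   3. ]
top [366.1 340.5   3. ]
scene [525.1 368.7   3. ]
scene [576.1  56.2   3. ]
scene [416.8  28.9   3. ]
```

Run:
```python
from h import *
o=ctrl.get_obs(); print(Rn.from_euler('xyz',o['orientation']).as_matrix().round(3))
t=cv2.imread("pics/top0.png")[:,:,::-1].copy();s=cv2.imread("pics/scene0.png")[:,:,::-1].copy()
crop(t[:,:,::-1],425,260,40,30,20,"ta");crop(s[:,:,::-1],385,175,40,30,20,"sa")
for n,im,(x,y,w,h) in(("top",t,(430,262,28,24)),("scene",s,(388,178,28,24))):
    g=im[y:y+h,x:x+w].astype(int); V=g.max(2); 
    bg=np.median(V); m=((V<bg-25)).astype(np.uint8)
    k,l,st,c=cv2.connectedComponentsWithStats(m); i=1+st[1:,4].argmax()
    P=np.argwhere(l==i)[:,::-1]+[x,y]; 
    W=np.array([onz(n,*p,6)[:2] for p in P]); mu=W.mean(0); ev,E=np.linalg.eigh(np.cov(W.T)); d=E[:,1]; pr=(W-mu)@d
    print(n,bg,st[i],mu.round(1),np.degrees(np.arctan2(d[1],d[0])),pr.min(),pr.max())
```

```text
[[-0.     0.976  0.219]
 [ 0.001  0.219 -0.976]
 [-1.     0.    -0.001]]
top 208.0 [  5   8  18  13 118] [ 429.  -301.3] 64.51507062184689 -22.929489637320412 25.09568374897712
scene 196.0 [ 5  8 16 12 97] [ 428.2 -297.2] 72.86620742556903 -33.41738379745727 28.60267919434988
```

View pics/ta.png

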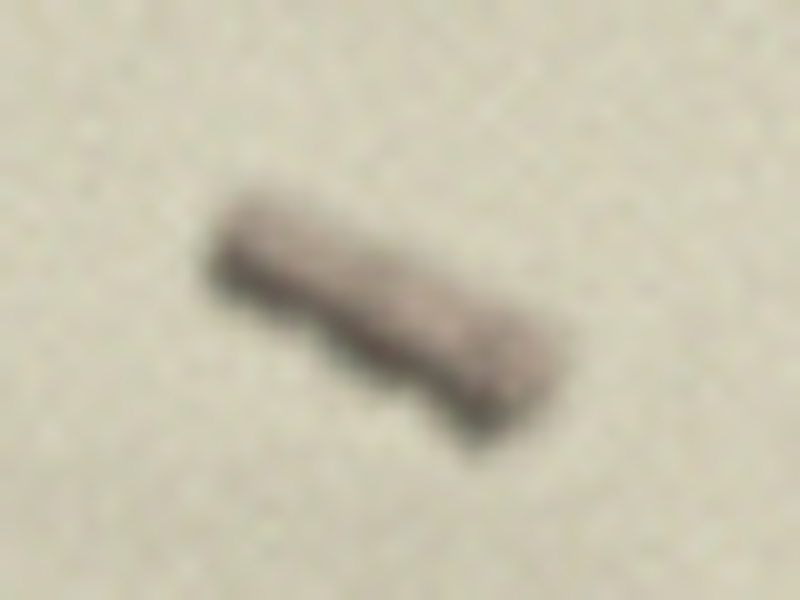

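View pics/sa.png

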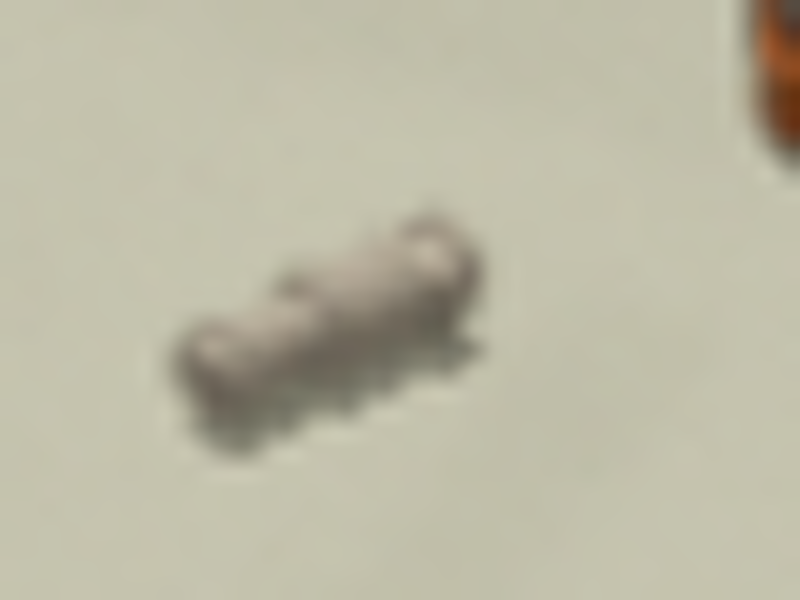

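```bash
cat >> h.py <<'E'
def plan(x,y,z,yaw_z=None):
    """shift in tool axes; yaw_z: desired world angle (deg) of jaw axis (mod 180)"""
    o=ctrl.get_obs(); R=Rn.from_euler('xyz',o['orientation']).as_matrix()
    d=R.T@(np.array([x,y,z])-o['eef_pos']); zt=np.degrees(np.arctan2(R[1,2],R[0,2]))
    tw=0
    if yaw_z is not None:
        tw=-(yaw_z-zt); tw=(tw+90)%180-90
    print("t",round(o['time_s'],2),"pos",o['eef_pos'].round(1),"tilt",(R[:,0]).round(4),"jawdeg",round(zt,1),"gap",round(o['finger_gap'],1),"F",o['ft_force'].round(1),"j6",o['joints'][5].round(2))
    print("SHIFT",d.round(1),"rows",round(np.linalg.norm(d)/41.7,1),"twist",round(np.radians(tw),3),"j6 after",(o['joints'][5]).round(2))
E
python3 - <<'E'
from h import *
plan(560,-69.8,70)
for n,L,o in(("top",[(235,225),(545,355)],(425,260)),("scene",[(205,370),(450,260)],(385,175))):
    P=[onz(n,u/20+o[0]-.5,v/20+o[1]-.5,8)[:2] for u,v in L]; d=P[1]-P[0]
    print(n,np.round(P,1),np.mean(P,0).round(1),np.linalg.norm(d),np.degrees(np.arctan2(d[1],d[0])))
E
```

```text
t 0.1 pos [ 120.4 -536.5  230.8] tilt [-2.e-04  1.e-03 -1.e+00] jawdeg -77.4 gap 85.4 F [-0.2 -0.3  0.7] j6 -0.07
SHIFT [ 161.2  531.1 -358.9] rows 15.9 twist 0.0 j6 after -0.07
top [[ 441.5 -282. ]
 [ 425.6 -320.9]] [ 433.5 -301.4] 42.034858975170195 -112.17211805177935
scene [[ 440.  -282. ]
 [ 420.6 -320.1]] [ 430.3 -301. ] 42.734401836456634 -116.91448013621012
```

```bash
python3 -m handwheel '[{"x":20,"y":33,"z":-22},{"x":40,"y":66,"z":-45},{"x":60,"y":99,"z":-67},{"x":80,"y":132,"z":-90},{"x":100,"y":165,"z":-112},{"x":110,"y":200,"z":-135},{"x":120,"y":233,"z":-158},{"x":130,"y":266,"z":-180},{"x":130,"y":300,"z":-203},{"x":130,"y":333,"z":-225},{"x":130,"y":366,"z":-248},{"x":130,"y":400,"z":-270},{"x":130,"y":433,"z":-293},{"x":130,"y":465,"z":-315},{"x":130,"y":495,"z":-335},{"x":130,"y":520,"z":-352},{"x":130,"y":528,"z":-357},{"x":130,"y":531,"z":-359},{"x":130,"y":531,"z":-359}]' 1 40; python3 -c "
from h import *
plan(560,-69.8,-4)"
```

```text
t 0.1 pos [ 120.4 -536.5  230.8] tilt [-2.e-04  1.e-03 -1.e+00] jawdeg -77.4 gap 85.4 F [-0.2 -0.3  0.7] j6 -0.07
SHIFT [ 235.2  531.1 -358.8] rows 16.4 twist 0.0 j6 after -0.07invalid input
```

```bash
python3 -m handwheel '[{"x":20,"y":33,"z":-22,"twist":0}]' ; python3 -m handwheel '[{"x":20,"y":33,"z":-22,"twist":0}]' 1.0 40;python3 -c "
from h import *
plan(560,-69.8,100)"
```

```text
time_s: 0.18
eef_pos: [143.9, -512.8, 214.2]
orientation: [-0.186, 1.567, -1.54]
ft_force: [0.8, -1.0, -0.5]
finger_gap: 84.8
time_s: 0.27
eef_pos: [171.1, -484.0, 193.5]
orientation: [-0.15, 1.566, -1.506]
ft_force: [1.4, -0.1, -0.6]
finger_gap: 85.2
t 0.27 pos [ 171.1 -484.   193.5] tilt [ 3.0e-04 -4.5e-03 -1.0e+00] jawdeg -77.7 gap 85.2 F [ 1.4 -0.1 -0.6] j6 0.05
SHIFT [  91.7  468.3 -322.3] rows 13.8 twist 0.0 j6 after 0.05
```

```bash
python3 -m handwheel '[{"x":20,"y":33,"z":-22,"twist":0},{"x":40,"y":66,"z":-45,"twist":0},{"x":60,"y":99,"z":-68,"twist":0},{"x":80,"y":132,"z":-91,"twist":0},{"x":92,"y":165,"z":-113,"twist":0},{"x":92,"y":200,"z":-137,"twist":0},{"x":92,"y":233,"z":-160,"twist":0},{"x":92,"y":266,"z":-183,"twist":0},{"x":92,"y":300,"z":-206,"twist":0},{"x":92,"y":333,"z":-229,"twist":0},{"x":92,"y":366,"z":-252,"twist":0},{"x":92,"y":400,"z":-275,"twist":0},{"x":92,"y":430,"z":-296,"twist":0},{"x":92,"y":455,"z":-313,"twist":0},{"x":92,"y":465,"z":-320,"twist":0},{"x":92,"y":468,"z":-322,"twist":0},{"x":92,"y":468,"z":-322,"twist":0}]'; python3 -c "
from h import *
plan(560,-69.8,-4)
crop(grab('scene')[:,:,::-1],230,60,200,200,3,'s1')"
```

```text
time_s: 1.68
eef_pos: [559.6, -70.0, 99.3]
orientation: [-0.347, 1.566, -1.703]
ft_force: [-0.3, -0.6, -0.9]
finger_gap: 85.5
t 1.68 pos [559.6 -70.   99.3] tilt [-6.0e-04 -4.5e-03 -1.0e+00] jawdeg -77.6 gap 85.5 F [-0.3 -0.6 -0.9] j6 1.17
SHIFT [103.3   0.6  -0.5] rows 2.5 twist 0.0 j6 after 1.17
```

View pics/s1.png

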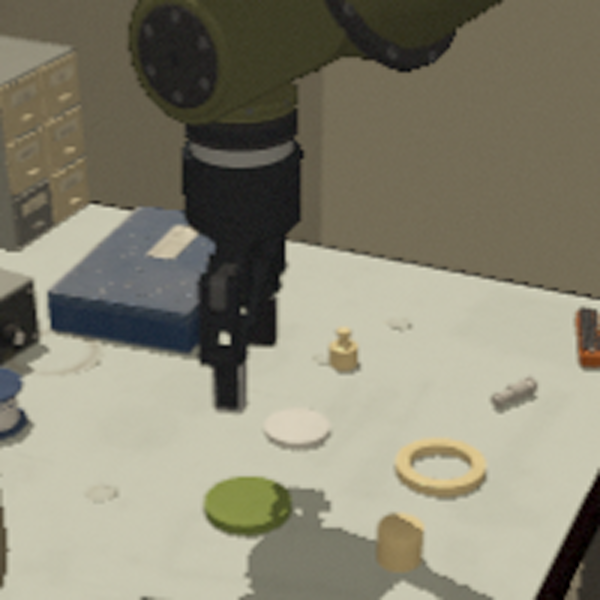

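```bash
python3 -m handwheel '[{"x":35,"y":0.3,"z":-0.3,"twist":0},{"x":65,"y":0.6,"z":-0.5,"twist":0},{"x":88,"y":0.6,"z":-0.5,"twist":0},{"x":98,"y":0.6,"z":-0.5,"twist":0},{"x":102,"y":0.6,"z":-0.5,"twist":0},{"x":102,"y":0.6,"z":-0.5,"twist":0}]'; python3 -m handwheel '[{"x":0,"y":0,"z":0,"twist":0},{"x":0,"y":0,"z":0,"twist":0},{"x":0,"y":0,"z":0,"twist":0},{"x":0,"y":0,"z":0,"twist":0},{"x":0,"y":0,"z":0,"twist":0},{"x":0,"y":0,"z":0,"twist":0}]' 0.6 20; python3 -c "
from h import *
plan(560,-69.8,100)"
```

```text
time_s: 2.23
eef_pos: [559.2, -71.4, -2.5]
orientation: [-0.449, 1.566, -1.806]
ft_force: [-0.1, 0.3, 1.0]
finger_gap: 85.1
time_s: 2.73
eef_pos: [560.0, -71.9, -0.7]
orientation: [0.014, 1.565, -1.343]
ft_force: [-3.9, -2.1, 7.2]
finger_gap: 62.6
t 2.73 pos [560.  -71.9  -0.7] tilt [ 0.0012 -0.0054 -1.    ] jawdeg -77.8 gap 62.6 F [-3.9 -2.1  7.2] j6 1.17
SHIFT [-100.7    0.5   -1.5] rows 2.4 twist 0.0 j6 after 1.17
```

```bash
python3 -m handwheel '[{"x":-4,"y":0,"z":0,"twist":0},{"x":-12,"y":0,"z":0,"twist":0},{"x":-30,"y":0,"z":0,"twist":0},{"x":-50,"y":0,"z":0,"twist":0},{"x":-65,"y":0,"z":0,"twist":0},{"x":-70,"y":0,"z":0,"twist":0},{"x":-70,"y":0,"z":0,"twist":0}]' - 30; python3 -c "
from h import *
plan(489,95,55)
im=grab('scene'); grab('top','t2')
crop(im[:,:,::-1],230,60,200,200,3,'s2')
print(blobs(im,(29,75,40),(50,255,255),200)[0])"
```

```text
time_s: 3.32
eef_pos: [560.6, -71.6, 71.2]
orientation: [0.417, 1.563, -0.941]
ft_force: [0.6, 0.0, -0.6]
finger_gap: 61.9
t 3.32 pos [560.6 -71.6  71.2] tilt [ 0.0043 -0.0059 -1.    ] jawdeg -77.8 gap 61.9 F [ 0.6  0.  -0.6] j6 1.17
SHIFT [  14.9  -34.7 -178.1] rows 4.4 twist 0.0 j6 after 1.17
[((np.float64(536.23), np.float64(212.55)), [426, 0, 214, 389, 6645]), ((np.float64(623.43), np.float64(64.99)), [596, 0, 44, 170, 2083]), ((np.float64(371.36), np.float64(30.47)), [353, 13, 36, 30, 271]), ((np.float64(378.07), np.float64(56.5)), [336, 29, 95, 58, 1378]), ((np.float64(316.76), np.float64(81.91)), [286, 53, 61, 64, 1054])]
```

View pics/s2.png

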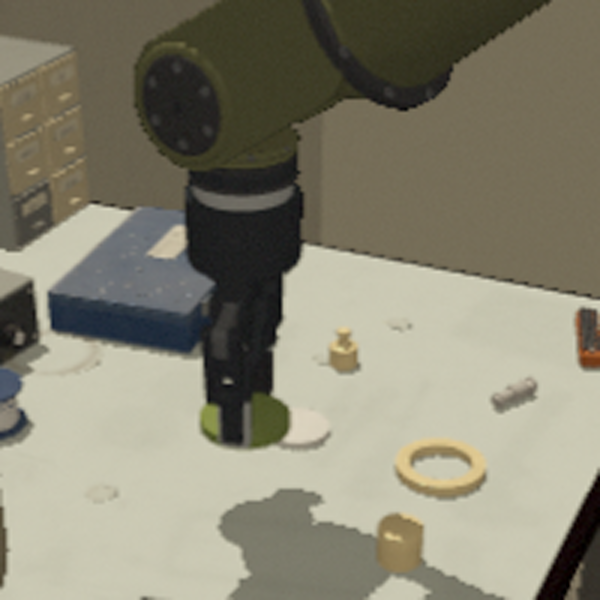

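```bash
python3 -m handwheel '[{"x":0,"y":-4,"z":-18,"twist":0},{"x":0,"y":-10,"z":-50,"twist":0},{"x":0,"y":-17,"z":-85,"twist":0},{"x":0,"y":-24,"z":-120,"twist":0},{"x":0,"y":-29,"z":-150,"twist":0},{"x":0,"y":-33,"z":-169,"twist":0},{"x":0,"y":-34.5,"z":-177,"twist":0},{"x":0,"y":-34.7,"z":-178,"twist":0},{"x":0,"y":-34.7,"z":-178,"twist":0}]'; python3 -c "
from h import *
plan(489,95,23.5)
t=grab('top'); im=grab('scene')
crop(im[:,:,::-1],240,200,150,120,5,'s3')
crop(t[:,:,::-1],230,190,120,120,5,'t3')"
```

```text
time_s: 4.17
eef_pos: [488.1, 94.9, 67.6]
orientation: [-0.155, 1.565, -1.512]
ft_force: [0.1, 0.8, -0.5]
finger_gap: 61.6
t 4.17 pos [488.1  94.9  67.6] tilt [ 3.0e-04 -5.5e-03 -1.0e+00] jawdeg -77.7 gap 61.6 F [ 0.1  0.8 -0.5] j6 1.48
SHIFT [44.1  1.  -0.2] rows 1.1 twist 0.0 j6 after 1.48
```

View pics/s3.png

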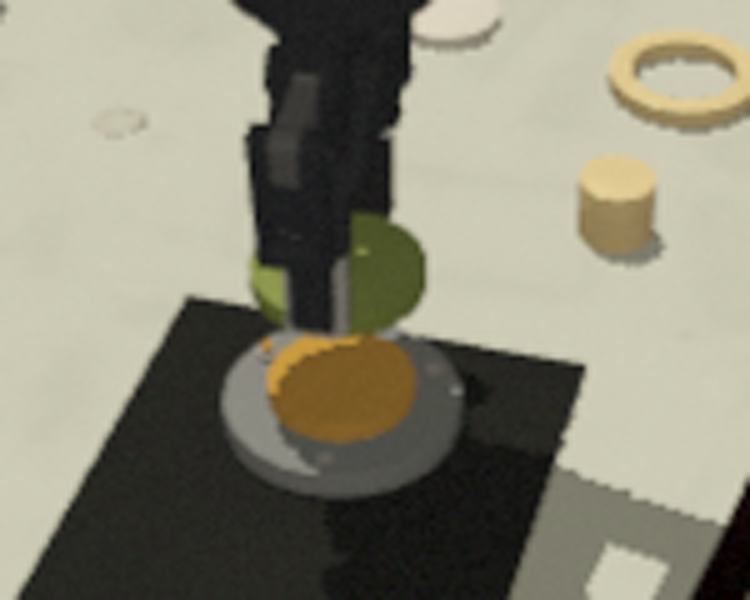

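View pics/t3.png

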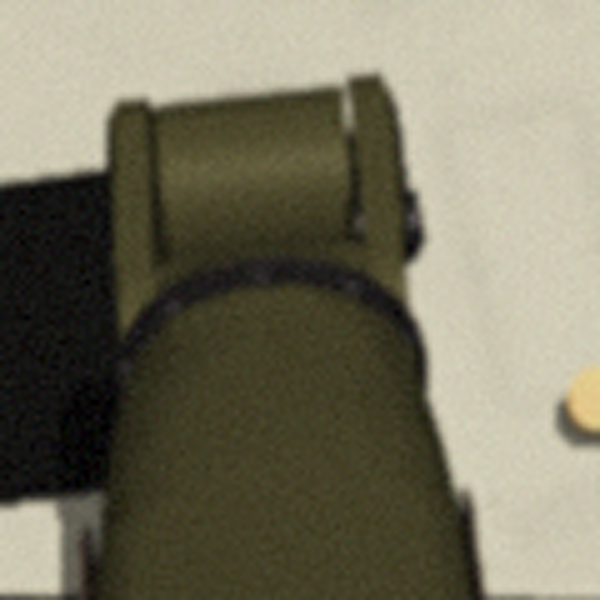

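```bash
python3 -c "
from h import *
im=grab('scene','s4full')
c=im[235:285,280:340][:,:,::-1]; c=np.clip(c.astype(float)*2,0,255).astype(np.uint8)
cv2.imwrite('pics/s4.png',cv2.resize(c,None,fx=12,fy=12,interpolation=cv2.INTER_CUBIC))
o=ctrl.get_obs()
for z in (0,9): 
  for dz in (0,): 
    pts=[proj('scene',[488.5+32*np.cos(a),95+32*np.sin(a),67.6+z]) for a in np.linspace(0,6.28,60)]; p=np.array(pts); print(z,p.min(0),p.max(0))
print(proj('scene',[488.1,94.9,67.6]))
"
```

```text
0 [289.79569889 245.32080404] [325.31418155 267.34188686]
9 [289.57950634 241.419547  ] [325.32759457 263.34248037]
(np.float64(307.78806903210767), np.float64(256.022864355798))
```

View pics/s4.png

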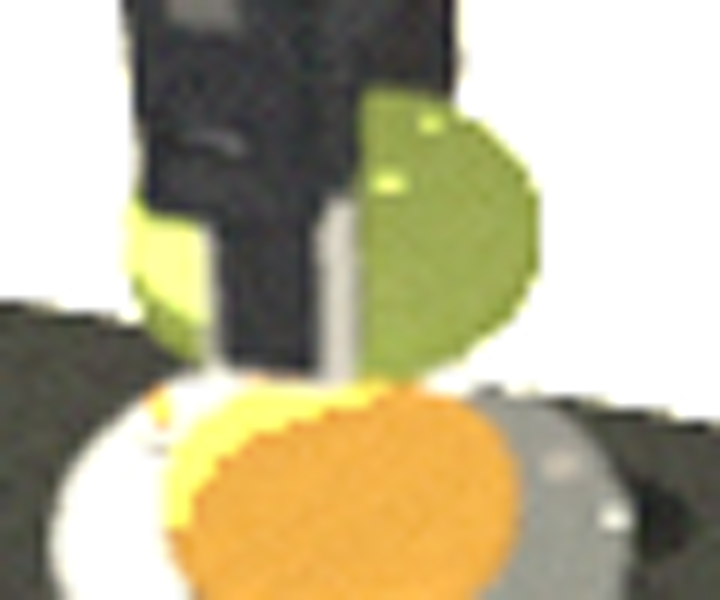

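```bash
python3 -m handwheel '[{"x":15,"y":0.4,"z":-0.2,"twist":0},{"x":32,"y":0.8,"z":-0.3,"twist":0},{"x":40,"y":0.8,"z":-0.3,"twist":0},{"x":42,"y":0.8,"z":-0.3,"twist":0},{"x":42,"y":0.8,"z":-0.3,"twist":0}]'; python3 -m handwheel '[{"x":0.7,"y":0,"z":0,"twist":0},{"x":1.4,"y":0,"z":0,"twist":0},{"x":1.4,"y":0,"z":0,"twist":0}]'; python3 -c "
from h import *
plan(488.8,95.3,23)"
```

```text
time_s: 4.73
eef_pos: [489.1, 94.0, 25.5]
orientation: [-0.256, 1.565, -1.615]
ft_force: [0.4, -0.4, -0.1]
finger_gap: 61.7
time_s: 4.98
eef_pos: [489.4, 93.9, 24.6]
orientation: [-0.103, 1.565, -1.462]
ft_force: [0.2, -0.4, -0.8]
finger_gap: 61.3
t 4.98 pos [489.4  93.9  24.6] tilt [ 6.0e-04 -5.4e-03 -1.0e+00] jawdeg -77.9 gap 61.3 F [ 0.2 -0.4 -0.8] j6 1.48
SHIFT [ 1.6 -0.3 -1.5] rows 0.1 twist 0.0 j6 after 1.48
```

```bash
python3 -m handwheel '[{"x":0.8,"y":-0.3,"z":-1,"twist":0},{"x":1.5,"y":-0.5,"z":-1.5,"twist":0},{"x":1.5,"y":-0.5,"z":-1.5,"twist":0}]'; python3 -c "
from h import *
plan(488.8,95.3,22)"
```

```text
time_s: 5.23
eef_pos: [488.5, 95.4, 23.2]
orientation: [-0.085, 1.565, -1.444]
ft_force: [-0.5, -0.5, -0.5]
finger_gap: 61.9
t 5.23 pos [488.5  95.4  23.2] tilt [ 7.0e-04 -5.4e-03 -1.0e+00] jawdeg -77.9 gap 61.9 F [-0.5 -0.5 -0.5] j6 1.49
SHIFT [1.2 0.2 0.2] rows 0.0 twist 0.0 j6 after 1.49
```

```bash
python3 -m handwheel '[{"x":0.5,"y":0.2,"z":0,"twist":0},{"x":1,"y":0.2,"z":0,"twist":0},{"x":1,"y":0.2,"z":0,"twist":0}]';python3 -m handwheel '[{"x":0.5,"y":0,"z":0,"twist":0},{"x":1,"y":0,"z":0,"twist":0},{"x":1,"y":0,"z":0,"twist":0}]'; python3 -c "
from h import *
plan(488.8,95.3,22)"
```

```text
time_s: 5.48
eef_pos: [488.8, 95.6, 22.5]
orientation: [-0.05, 1.565, -1.409]
ft_force: [-2.0, 0.9, 6.5]
finger_gap: 61.9
time_s: 5.73
eef_pos: [488.9, 95.6, 22.4]
orientation: [-0.038, 1.565, -1.397]
ft_force: [-7.2, -1.2, 16.1]
finger_gap: 62.1
t 5.73 pos [488.9  95.6  22.4] tilt [ 9.0e-04 -5.4e-03 -1.0e+00] jawdeg -77.9 gap 62.1 F [-7.2 -1.2 16.1] j6 1.49
SHIFT [ 0.4 -0.1  0.2] rows 0.0 twist 0.0 j6 after 1.49
```

```bash
python3 -m handwheel '[{"x":-1,"y":0,"z":0,"twist":0},{"x":-1,"y":0,"z":0,"twist":0},{"x":-1,"y":0,"z":0,"twist":0},{"x":-1,"y":0,"z":0,"twist":0},{"x":-1,"y":0,"z":0,"twist":0},{"x":-1,"y":0,"z":0,"twist":0}]' 1.0; python3 -m handwheel '[{"x":-3,"y":0,"z":0,"twist":-0.12},{"x":-6,"y":0,"z":0,"twist":-0.24},{"x":-6,"y":0,"z":0,"twist":-0.36},{"x":-6,"y":0,"z":0,"twist":-0.48},{"x":-6,"y":0,"z":0,"twist":-0.6},{"x":-6,"y":0,"z":0,"twist":-0.72},{"x":-6,"y":0,"z":0,"twist":-0.84},{"x":-6,"y":0,"z":0,"twist":-0.96},{"x":-6,"y":0,"z":0,"twist":-1.08},{"x":-6,"y":0,"z":0,"twist":-1.2},{"x":-6,"y":0,"z":0,"twist":-1.32},{"x":-6,"y":0,"z":0,"twist":-1.44},{"x":-6,"y":0,"z":0,"twist":-1.53},{"x":-6,"y":0,"z":0,"twist":-1.57},{"x":-6,"y":0,"z":0,"twist":-1.57}]'
python3 -c "
from h import *
plan(488.8,95.3,24.5)
im=grab('scene','s5full')
c=im[230:300,270:350][:,:,::-1]
cv2.imwrite('pics/s5.png',cv2.resize(c,None,fx=9,fy=8,interpolation=cv2.INTER_CUBIC))
"
```

```text
time_s: 6.23
eef_pos: [488.8, 95.6, 23.3]
orientation: [-0.073, 1.565, -1.431]
ft_force: [-0.7, -0.7, 0.5]
finger_gap: 85.4
time_s: 7.48
eef_pos: [488.8, 95.6, 29.2]
orientation: [-1.684, 1.565, -1.471]
ft_force: [0.3, -0.3, 0.0]
finger_gap: 85.1
t 7.48 pos [488.8  95.6  29.2] tilt [ 5.0e-04 -5.4e-03 -1.0e+00] jawdeg 12.2 gap 85.1 F [ 0.3 -0.3  0. ] j6 -0.09
SHIFT [ 4.7 -0.3 -0. ] rows 0.1 twist 0.0 j6 after -0.09
```

View pics/s5.png

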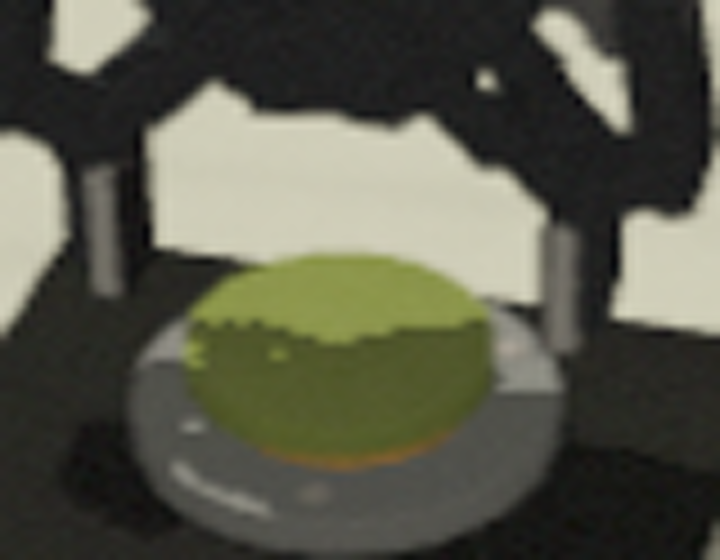

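```bash
python3 -m handwheel '[{"x":2.5,"y":-0.2,"z":0,"twist":0},{"x":4.7,"y":-0.3,"z":0,"twist":0},{"x":4.7,"y":-0.3,"z":0,"twist":0},{"x":4.7,"y":-0.3,"z":0,"twist":0},{"x":4.7,"y":-0.3,"z":0,"twist":0},{"x":4.7,"y":-0.3,"z":0,"twist":0},{"x":4.7,"y":-0.3,"z":0,"twist":0}]' 0.6 20; python3 -c "
from h import *
plan(488.8,95.3,24.5)
im=grab('scene','s6full')
c=im[230:300,270:350][:,:,::-1]
cv2.imwrite('pics/s6.png',cv2.resize(c,None,fx=9,fy=8,interpolation=cv2.INTER_CUBIC))
"
```

```text
time_s: 8.12
eef_pos: [488.8, 95.3, 24.4]
orientation: [-1.717, 1.565, -1.507]
ft_force: [-0.9, 0.1, -0.3]
finger_gap: 61.9
t 8.12 pos [488.8  95.3  24.4] tilt [ 4.0e-04 -5.5e-03 -1.0e+00] jawdeg 12.0 gap 61.9 F [-0.9  0.1 -0.3] j6 -0.08
SHIFT [-0.1  0.   0. ] rows 0.0 twist 0.0 j6 after -0.08
```

View pics/s6.png

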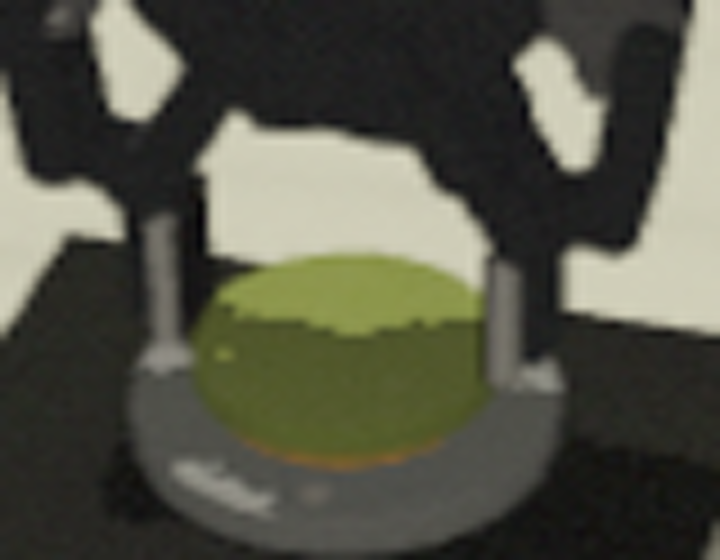

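```bash
python3 -m handwheel '[{"x":0,"y":0,"z":0,"twist":0},{"x":0,"y":0,"z":0,"twist":0},{"x":0,"y":0,"z":0,"twist":0},{"x":-4,"y":0,"z":0,"twist":0},{"x":-30,"y":0,"z":0,"twist":0},{"x":-55,"y":0,"z":0,"twist":0},{"x":-65,"y":0,"z":0,"twist":0}]' 1.0 30; python3 -c "
from h import *
plan(449,-175.7,60)"
```

```text
time_s: 8.75
eef_pos: [489.8, 95.8, 92.5]
orientation: [-1.109, 1.564, -0.899]
ft_force: [0.3, 0.4, 0.1]
finger_gap: 85.6
t 8.75 pos [489.8  95.8  92.5] tilt [ 0.004 -0.005 -1.   ] jawdeg 12.0 gap 85.6 F [0.3 0.4 0.1] j6 -0.08
SHIFT [  33.7 -256.8  -96.6] rows 6.6 twist 0.0 j6 after -0.08
```

```bash
python3 -m handwheel '[{"x":3,"y":-30,"z":-11,"twist":0},{"x":8,"y":-68,"z":-26,"twist":0},{"x":14,"y":-106,"z":-40,"twist":0},{"x":18,"y":-144,"z":-54,"twist":0},{"x":22,"y":-182,"z":-68,"twist":0},{"x":26,"y":-216,"z":-81,"twist":0},{"x":28,"y":-242,"z":-91,"twist":0},{"x":30,"y":-254,"z":-95.5,"twist":0},{"x":30,"y":-256.8,"z":-96.6,"twist":0},{"x":30,"y":-256.8,"z":-96.6,"twist":0}]'; python3 -c "
from h import *
plan(449,-175.7,1)
im=grab('scene'); t=grab('top','t7full')
b=np.zeros_like(t); b[200:300,230:320]=t[200:300,230:320]
for c,st in blobs(b,(29,75,40),(50,255,255),200)[0]: print('top',c,st,onz('top',*c,27.5))
b=np.zeros_like(im); b[240:310,280:340]=im[240:310,280:340]
for c,st in blobs(b,(29,75,40),(50,255,255),200)[0]: print('sc',c,st,onz('scene',*c,27.5))
crop(im[:,:,::-1],270,230,80,70,8,'s7');crop(t[:,:,::-1],250,210,80,70,8,'t7')
crop(im[:,:,::-1],320,120,100,120,5,'s7b')"
```

```text
time_s: 9.58
eef_pos: [448.7, -176.1, 63.5]
orientation: [-1.131, 1.565, -0.922]
ft_force: [-0.2, 0.9, -0.8]
finger_gap: 85.3
t 9.58 pos [ 448.7 -176.1   63.5] tilt [ 0.0036 -0.0048 -1.    ] jawdeg 11.9 gap 85.3 F [-0.2  0.9 -0.8] j6 -0.65
SHIFT [62.5  0.7  0.2] rows 1.5 twist 0.0 j6 after -0.65
top (np.float64(286.89), np.float64(248.72)) [275, 236, 25, 26, 514] [488.10991136  95.68440024  27.5       ]
sc (np.float64(307.78), np.float64(273.79)) [291, 262, 35, 25, 713] [487.87630295  97.18852595  27.5       ]
```

View pics/s7.png

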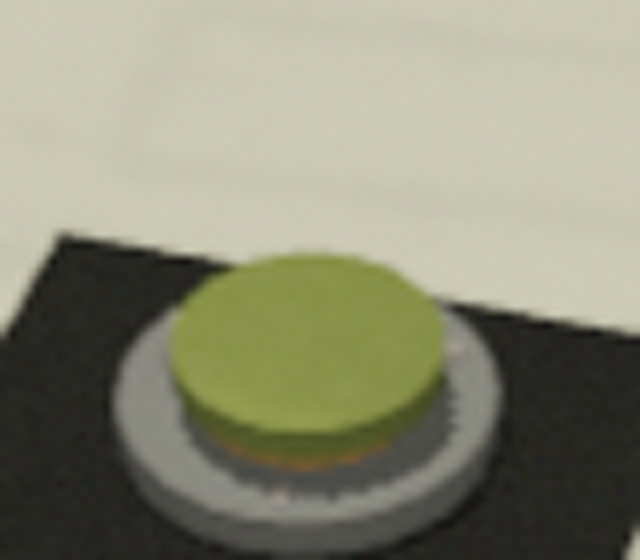

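View pics/t7.png

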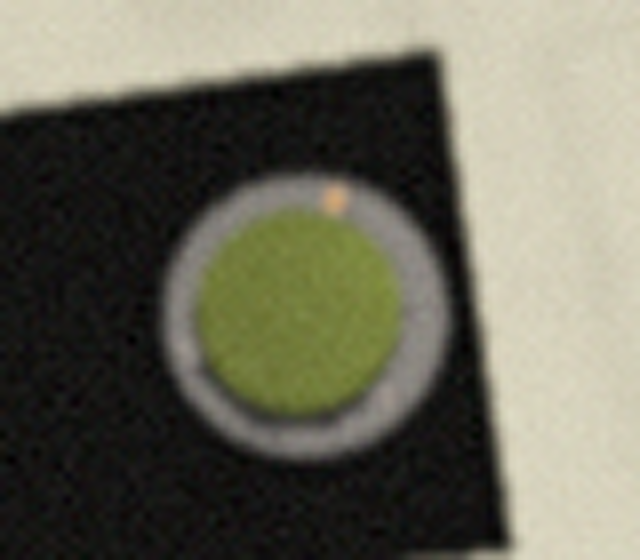

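View pics/s7b.png

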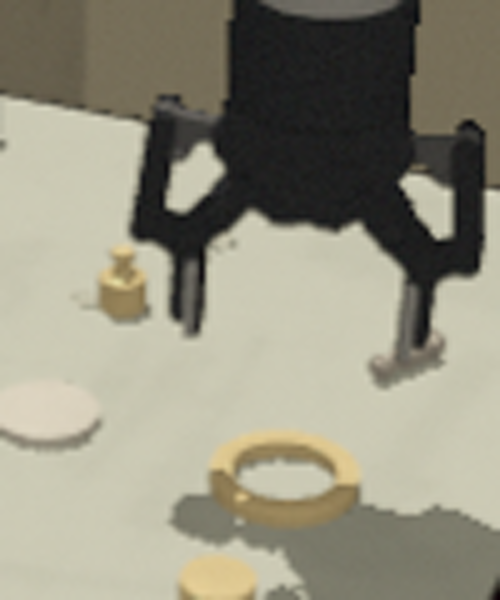

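```bash
python3 -m handwheel '[{"x":-10,"y":30,"z":11,"twist":0},{"x":-20,"y":68,"z":26,"twist":0},{"x":-30,"y":106,"z":40,"twist":0},{"x":-30,"y":144,"z":54,"twist":0},{"x":-30,"y":182,"z":68,"twist":0},{"x":-30,"y":216,"z":81,"twist":0},{"x":-30,"y":242,"z":91,"twist":0},{"x":-30,"y":254,"z":95.5,"twist":0},{"x":-30,"y":256.8,"z":96.6,"twist":0},{"x":-30,"y":256.8,"z":96.6,"twist":0}]'; python3 -c "
from h import *
plan(488.8,95.3,24.5)"
```

```text
time_s: 10.52
eef_pos: [489.4, 98.0, 92.5]
orientation: [-1.116, 1.565, -0.902]
ft_force: [0.6, -0.5, -0.4]
finger_gap: 85.7
t 10.52 pos [489.4  98.   92.5] tilt [ 0.0038 -0.0048 -1.    ] jawdeg 12.2 gap 85.7 F [ 0.6 -0.5 -0.4] j6 -0.08
SHIFT [68.  -2.1 -1.3] rows 1.6 twist 0.0 j6 after -0.08
```

```bash
python3 -m handwheel '[{"x":20,"y":-1,"z":-0.6,"twist":0},{"x":45,"y":-2.1,"z":-1.3,"twist":0},{"x":60,"y":-2.1,"z":-1.3,"twist":0},{"x":67,"y":-2.1,"z":-1.3,"twist":0},{"x":68,"y":-2.1,"z":-1.3,"twist":0},{"x":68,"y":-2.1,"z":-1.3,"twist":0}]'; python3 -m handwheel '[{"x":0,"y":0,"z":0,"twist":0},{"x":0,"y":0,"z":0,"twist":0},{"x":0,"y":0,"z":0,"twist":0},{"x":0,"y":0,"z":0,"twist":0},{"x":0,"y":0,"z":0,"twist":0},{"x":0,"y":0,"z":0,"twist":0}]' 0.6 30;  python3 -c "
from h import *
plan(490,93.8,24.5)"
```

```text
time_s: 11.02
eef_pos: [488.9, 95.0, 24.9]
orientation: [-1.117, 1.565, -0.904]
ft_force: [-0.2, 0.2, 0.3]
finger_gap: 85.0
time_s: 11.52
eef_pos: [491.1, 95.1, 28.6]
orientation: [-0.636, 1.56, -0.423]
ft_force: [-6.7, -1.5, 37.3]
finger_gap: 51.3
t 11.52 pos [491.1  95.1  28.6] tilt [ 0.0096 -0.0043 -0.9999] jawdeg 12.2 gap 51.3 F [-6.7 -1.5 37.3] j6 -0.09
SHIFT [ 4.1 -1.  -1.4] rows 0.1 twist 0.0 j6 after -0.09
```

```bash
python3 -c "
from h import *
im=grab('scene')
crop(im[:,:,::-1],270,230,80,70,8,'s8')"
```

```text
(no output)
```

View pics/s8.png

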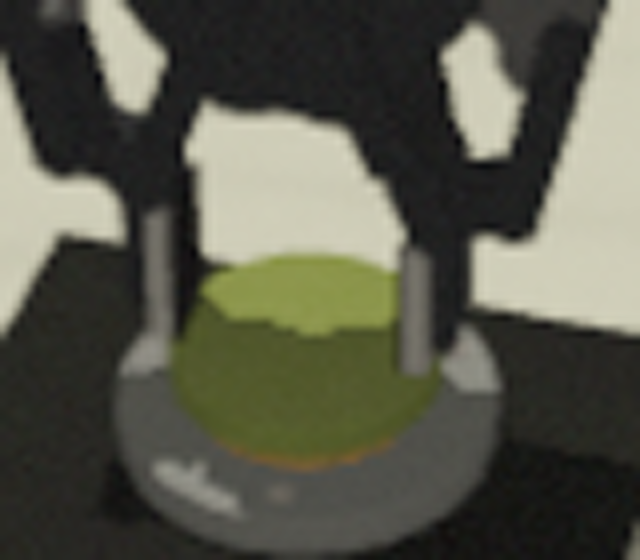

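```bash
python3 -m handwheel '[{"x":-6,"y":0,"z":0,"twist":0},{"x":-9,"y":0,"z":0,"twist":0},{"x":-9,"y":0,"z":0,"twist":0}]'; python3 -m handwheel '[{"x":0,"y":0,"z":0,"twist":0},{"x":0,"y":0,"z":0,"twist":0},{"x":0,"y":0,"z":0,"twist":0},{"x":0,"y":0,"z":0,"twist":0},{"x":0,"y":0,"z":0,"twist":0}]' 1.0 20; python3 -c "
from h import *
plan(489.2,95,20)
im=grab('scene')
crop(im[:,:,::-1],270,230,80,70,8,'s9')"
```

```text
time_s: 11.82
eef_pos: [491.6, 95.3, 38.7]
orientation: [-0.553, 1.558, -0.34]
ft_force: [-0.2, -0.6, 0.1]
finger_gap: 51.2
time_s: 12.23
eef_pos: [491.5, 95.2, 38.4]
orientation: [-0.574, 1.559, -0.361]
ft_force: [0.5, 0.2, 1.0]
finger_gap: 85.4
t 12.23 pos [491.5  95.2  38.4] tilt [ 0.0111 -0.0042 -0.9999] jawdeg 12.2 gap 85.4 F [0.5 0.2 1. ] j6 -0.09
SHIFT [18.4  0.4 -2.4] rows 0.4 twist 0.0 j6 after -0.09
```

View pics/s9.png

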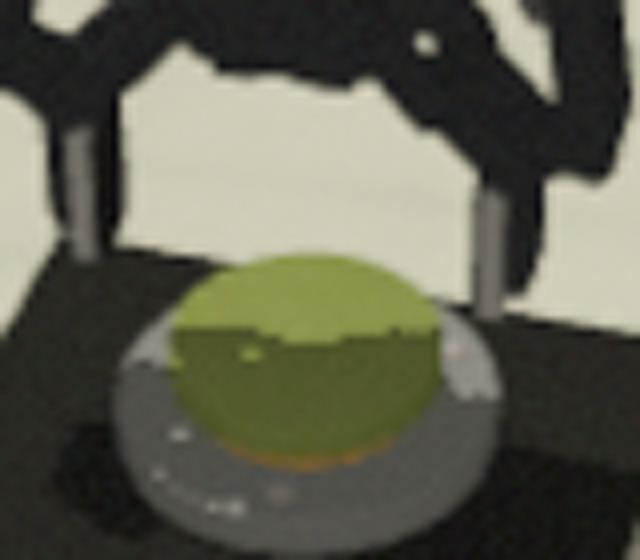

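```bash
python3 -m handwheel '[{"x":10,"y":0.4,"z":-2.4,"twist":0},{"x":17,"y":0.4,"z":-2.4,"twist":0},{"x":18.4,"y":0.4,"z":-2.4,"twist":0},{"x":18.4,"y":0.4,"z":-2.4,"twist":0}]'; python3 -m handwheel '[{"x":0,"y":0,"z":0,"twist":0},{"x":0,"y":0,"z":0,"twist":0},{"x":0,"y":0,"z":0,"twist":0},{"x":0,"y":0,"z":0,"twist":0},{"x":0,"y":0,"z":0,"twist":0},{"x":0,"y":0,"z":0,"twist":0}]' 0.68 20;  python3 -c "
from h import *
plan(490,93.8,20.5)
im=grab('scene')
crop(im[:,:,::-1],270,230,80,70,8,'s10')"
```

```text
time_s: 12.62
eef_pos: [488.7, 95.0, 19.1]
orientation: [-0.647, 1.56, -0.434]
ft_force: [-0.6, -0.9, 0.0]
finger_gap: 85.4
time_s: 13.12
eef_pos: [488.8, 95.0, 19.4]
orientation: [-0.625, 1.56, -0.413]
ft_force: [-1.3, 0.2, 4.0]
finger_gap: 62.7
t 13.12 pos [488.8  95.   19.4] tilt [ 0.0098 -0.0043 -0.9999] jawdeg 12.2 gap 62.7 F [-1.3  0.2  4. ] j6 -0.09
SHIFT [-1.1 -1.4  0.9] rows 0.0 twist 0.0 j6 after -0.09
```

View pics/s10.png

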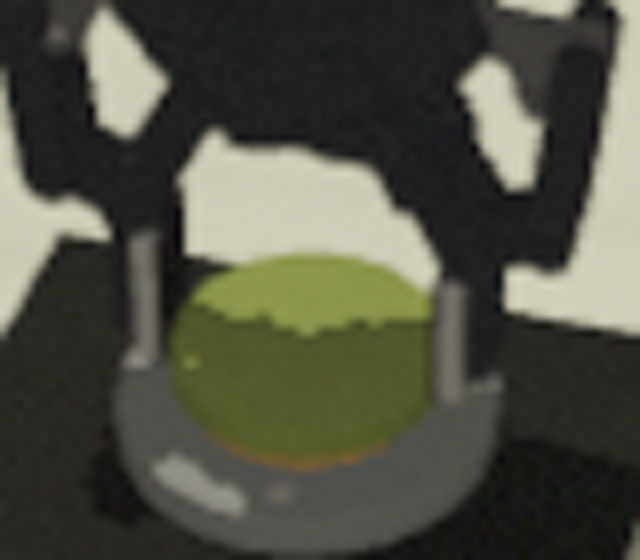

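```bash
python3 -m handwheel '[{"x":-0.6,"y":-0.5,"z":0.3,"twist":0},{"x":-1,"y":-1,"z":0.7,"twist":0},{"x":-1,"y":-1.5,"z":1.1,"twist":0},{"x":-1,"y":-1.5,"z":1.1,"twist":0}]' - 30; python3 -c "
from h import *
plan(490,93.8,19.4)"
```

```text
time_s: 13.5
eef_pos: [490.3, 93.7, 20.3]
orientation: [-0.63, 1.56, -0.418]
ft_force: [-0.3, 0.0, -0.3]
finger_gap: 62.5
t 13.5 pos [490.3  93.7  20.3] tilt [ 0.0098 -0.0043 -0.9999] jawdeg 12.2 gap 62.5 F [-0.3  0.  -0.3] j6 -0.09
SHIFT [ 0.9  0.2 -0.3] rows 0.0 twist 0.0 j6 after -0.09
```

```bash
python3 -m handwheel '[{"x":0.5,"y":0.2,"z":-0.3,"twist":0},{"x":0.7,"y":0.2,"z":-0.3,"twist":0}]'; python3 -m handwheel '[{"x":0,"y":0,"z":0,"twist":0},{"x":0,"y":0,"z":0,"twist":0},{"x":0,"y":0,"z":0,"twist":0},{"x":-4,"y":0,"z":0,"twist":0},{"x":-30,"y":0,"z":0,"twist":0},{"x":-55,"y":0,"z":0,"twist":0},{"x":-65,"y":0,"z":0,"twist":0},{"x":-65,"y":-30,"z":-11,"twist":0},{"x":-62,"y":-68,"z":-26,"twist":0},{"x":-58,"y":-106,"z":-40,"twist":0},{"x":-54,"y":-144,"z":-54,"twist":0},{"x":-50,"y":-182,"z":-68,"twist":0},{"x":-46,"y":-216,"z":-81,"twist":0},{"x":-42,"y":-242,"z":-91,"twist":0},{"x":-40,"y":-254,"z":-95.5,"twist":0},{"x":-40,"y":-256,"z":-96.6,"twist":0},{"x":-40,"y":-256,"z":-96.6,"twist":0}]' 1.0 30;  python3 -c "
from h import *
plan(449,-175.7,-3)
im=grab('scene'); t=grab('top','t11full')
b=np.zeros_like(t); b[200:300,230:320]=t[200:300,230:320]
for c,st in blobs(b,(29,75,40),(50,255,255),200)[0]: print('top',c,st,onz('top',*c,27.5))
b=np.zeros_like(im); b[240:310,280:340]=im[240:310,280:340]
for c,st in blobs(b,(29,75,40),(50,255,255),200)[0]: print('sc',c,st,onz('scene',*c,27.5))
crop(im[:,:,::-1],270,230,80,70,8,'s11');crop(t[:,:,::-1],250,210,80,70,8,'t11')"
```

```text
time_s: 13.67
eef_pos: [489.9, 93.8, 19.5]
orientation: [-0.636, 1.56, -0.423]
ft_force: [-1.4, -0.5, 3.7]
finger_gap: 62.5
time_s: 15.08
eef_pos: [448.9, -177.0, 60.1]
orientation: [-0.626, 1.561, -0.415]
ft_force: [0.7, 0.5, -0.4]
finger_gap: 85.1
t 15.08 pos [ 448.9 -177.    60.1] tilt [ 0.0093 -0.0041 -0.9999] jawdeg 12.1 gap 85.1 F [ 0.7  0.5 -0.4] j6 -0.66
SHIFT [63.1  1.6 -0.2] rows 1.5 twist 0.0 j6 after -0.66
top (np.float64(287.31), np.float64(248.37)) [275, 236, 26, 26, 521] [489.01507932  94.6568473   27.5       ]
sc (np.float64(307.61), np.float64(273.17)) [291, 261, 34, 25, 705] [488.94273905  95.73399435  27.5       ]
```

View pics/s11.png

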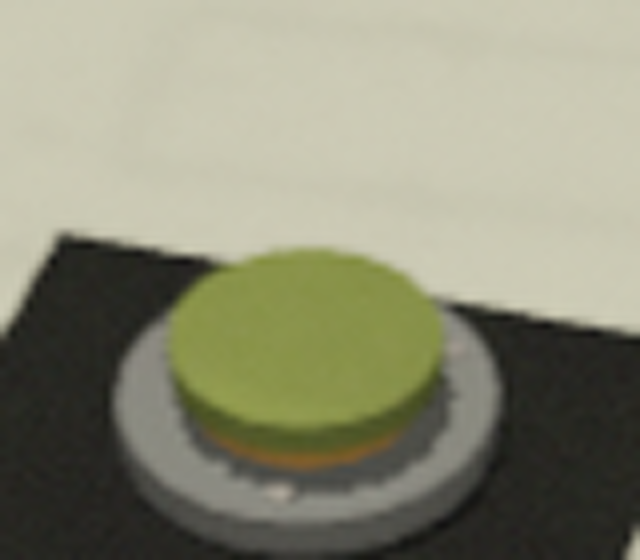

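View pics/t11.png

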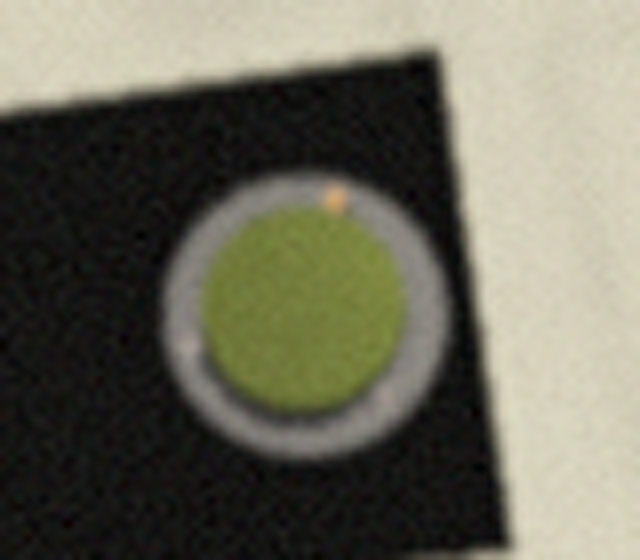

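```bash
python3 -m handwheel '[{"x":20,"y":0,"z":1,"twist":0},{"x":45,"y":-0.3,"z":1.3,"twist":0},{"x":58,"y":-0.3,"z":1.3,"twist":0},{"x":62.5,"y":-0.3,"z":1.3,"twist":0},{"x":63.5,"y":-0.3,"z":1.3,"twist":0},{"x":63.5,"y":-0.3,"z":1.3,"twist":0}]'; python3 -c "
from h import *
plan(450,-177.5,-3.5)
crop(grab('scene')[:,:,::-1],330,170,100,80,8,'s12')"
```

```text
time_s: 15.68
eef_pos: [451.7, -175.7, -2.6]
orientation: [-0.623, 1.56, -0.409]
ft_force: [0.3, 0.3, 0.4]
finger_gap: 85.5
t 15.68 pos [ 451.7 -175.7   -2.6] tilt [ 0.0101 -0.0044 -0.9999] jawdeg 12.3 gap 85.5 F [0.3 0.3 0.4] j6 -0.66
SHIFT [ 0.9 -1.4 -2. ] rows 0.1 twist 0.0 j6 after -0.66
```

View pics/s12.png

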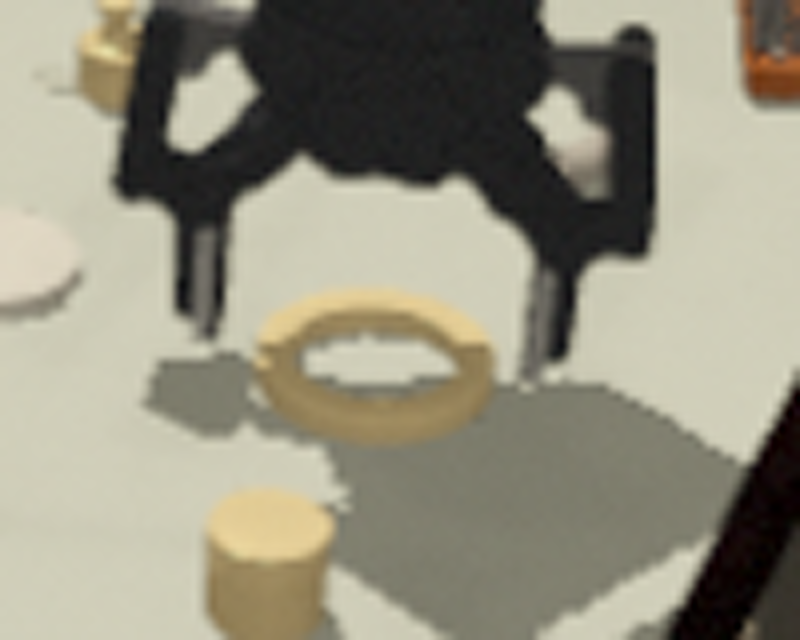

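```bash
python3 -m handwheel '[{"x":0.6,"y":-1,"z":-1.5,"twist":0},{"x":1.2,"y":-1.6,"z":-2,"twist":0},{"x":1.2,"y":-1.6,"z":-2,"twist":0}]';python3 -m handwheel '[{"x":0,"y":0,"z":0,"twist":0},{"x":0,"y":0,"z":0,"twist":0},{"x":0,"y":0,"z":0,"twist":0},{"x":0,"y":0,"z":0,"twist":0},{"x":0,"y":0,"z":0,"twist":0}]' 0.7 35; python3 -c "
from h import *
plan(450,-177.5,-3.5)"
```

```text
time_s: 15.98
eef_pos: [450.4, -178.2, -3.0]
orientation: [-0.63, 1.558, -0.416]
ft_force: [0.5, -0.4, -0.9]
finger_gap: 85.3
time_s: 16.4
eef_pos: [450.6, -178.3, -2.3]
orientation: [-0.638, 1.557, -0.424]
ft_force: [-4.3, 1.7, 12.1]
finger_gap: 65.3
t 16.4 pos [ 450.6 -178.3   -2.3] tilt [ 0.0122 -0.0055 -0.9999] jawdeg 12.3 gap 65.3 F [-4.3  1.7 12.1] j6 -0.67
SHIFT [ 1.2  1.  -0.4] rows 0.0 twist 0.0 j6 after -0.67
```

```bash
python3 -m handwheel '[{"x":-3,"y":0,"z":0,"twist":0},{"x":-12,"y":0,"z":0,"twist":0},{"x":-30,"y":0,"z":0,"twist":0},{"x":-55,"y":0,"z":0,"twist":0},{"x":-75,"y":8,"z":3,"twist":0},{"x":-80,"y":28,"z":10,"twist":0},{"x":-80,"y":58,"z":20,"twist":0},{"x":-80,"y":92,"z":34,"twist":0},{"x":-80,"y":126,"z":47,"twist":0},{"x":-80,"y":160,"z":59,"twist":0},{"x":-80,"y":194,"z":72,"twist":0},{"x":-80,"y":222,"z":83,"twist":0},{"x":-80,"y":242,"z":91,"twist":0},{"x":-80,"y":254,"z":95,"twist":0},{"x":-80,"y":257,"z":96,"twist":0},{"x":-80,"y":257,"z":96,"twist":0}]'; python3 -c "
from h import *
plan(489.9,93.8,32)
im=grab('scene')
crop(im[:,:,::-1],260,180,100,110,6,'s13')"
```

```text
time_s: 17.73
eef_pos: [488.8, 94.1, 77.0]
orientation: [-0.637, 1.557, -0.422]
ft_force: [0.1, -0.2, -1.2]
finger_gap: 65.2
t 17.73 pos [488.8  94.1  77. ] tilt [ 0.0122 -0.0055 -0.9999] jawdeg 12.3 gap 65.2 F [ 0.1 -0.2 -1.2] j6 -0.09
SHIFT [45.  -0.1  0.5] rows 1.1 twist 0.0 j6 after -0.09
```

View pics/s13.png

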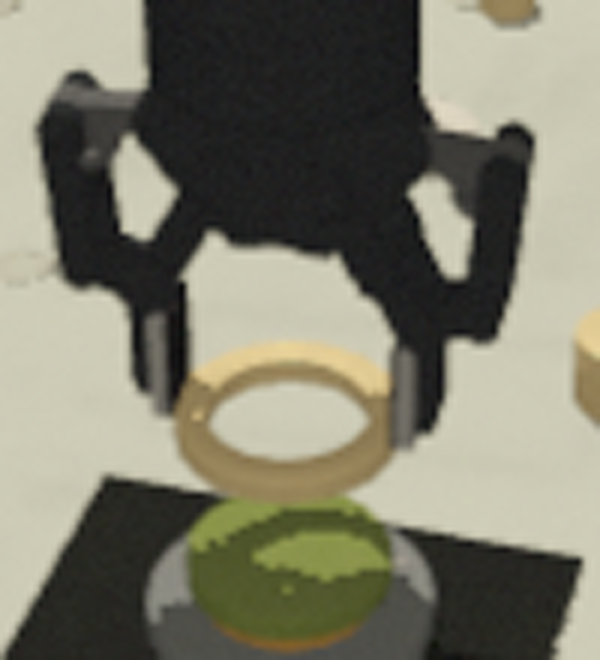

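```bash
python3 -c "
from h import *
im=ctrl and cv2.imread('pics/s13.png')
A=np.linspace(0,6.28,90)
for dy in(-2,0,2):
  P=np.array([proj('scene',[487.8+34*np.cos(a),96+dy+34*np.sin(a),z]) for a in A for z in(79.3,88.3)]); print(dy,P.min(0),P.max(0),P[:,1].mean(), )
  q=(P.min(0)-[260,180])*6,(P.max(0)-[260,180])*6; print(q)
"
```

```text
-2 [288.76236657 235.43298813] [327.07761822 262.6344187 ] 248.7666895523871
(array([172.57419945, 332.59792879]), array([402.4657093 , 495.80651222]))
0 [288.2302692  236.01320758] [326.61302696 263.2981125 ] 249.38753535255194
(array([169.3816152, 336.0792455]), array([399.67816175, 499.78867499]))
2 [287.69632608 236.59538342] [326.14681809 263.96416961] 250.0105345021711
(array([166.17795645, 339.57230051]), array([396.88090857, 503.78501765]))
```

```bash
python3 -m handwheel '[{"x":15,"y":-0.2,"z":0.3,"twist":0},{"x":32,"y":-0.4,"z":0.5,"twist":0},{"x":41,"y":-0.4,"z":0.5,"twist":0},{"x":45,"y":-0.4,"z":0.5,"twist":0},{"x":45,"y":-0.4,"z":0.5,"twist":0}]'; python3 -c "
from h import *
plan(489.9,93.5,29.7)"
```

```text
time_s: 18.2
eef_pos: [489.5, 92.2, 31.4]
orientation: [-0.711, 1.559, -0.497]
ft_force: [-0.6, -1.1, -1.4]
finger_gap: 65.2
t 18.2 pos [489.5  92.2  31.4] tilt [ 0.0106 -0.0058 -0.9999] jawdeg 12.2 gap 65.2 F [-0.6 -1.1 -1.4] j6 -0.09
SHIFT [1.7 1.2 0.6] rows 0.1 twist 0.0 j6 after -0.09
```

```bash
python3 -m handwheel '[{"x":0,"y":0.9,"z":0.5,"twist":0},{"x":0.7,"y":1.4,"z":0.6,"twist":0},{"x":1.2,"y":1.4,"z":0.6,"twist":0},{"x":1.6,"y":1.4,"z":0.6,"twist":0},{"x":1.6,"y":1.4,"z":0.6,"twist":0}]'; python3 -c "
from h import *
plan(489.9,93.6,29)"
```

```text
time_s: 18.62
eef_pos: [489.9, 93.7, 30.0]
orientation: [-0.694, 1.558, -0.48]
ft_force: [0.5, 0.4, -0.6]
finger_gap: 65.3
t 18.62 pos [489.9  93.7  30. ] tilt [ 0.0111 -0.0058 -0.9999] jawdeg 12.2 gap 65.3 F [ 0.5  0.4 -0.6] j6 -0.09
SHIFT [ 1.  -0.1 -0.1] rows 0.0 twist 0.0 j6 after -0.09
```

```bash
python3 -m handwheel '[{"x":0.5,"y":0,"z":0,"twist":0},{"x":0.9,"y":0,"z":0,"twist":0},{"x":0.9,"y":0,"z":0,"twist":0}]'; python3 -c "
from h import *
plan(489.9,93.6,29)"
```

```text
time_s: 18.87
eef_pos: [490.0, 93.7, 29.8]
orientation: [-0.687, 1.558, -0.473]
ft_force: [-5.2, -1.6, 9.4]
finger_gap: 65.2
t 18.87 pos [490.   93.7  29.8] tilt [ 0.0113 -0.0058 -0.9999] jawdeg 12.2 gap 65.2 F [-5.2 -1.6  9.4] j6 -0.09
SHIFT [ 0.8 -0.  -0.1] rows 0.0 twist 0.0 j6 after -0.09
```

```bash
python3 -m handwheel '[{"x":-0.6,"y":0,"z":0,"twist":0},{"x":-0.6,"y":0,"z":0,"twist":0},{"x":-0.6,"y":0,"z":0,"twist":0},{"x":-0.6,"y":0,"z":0,"twist":0},{"x":-6,"y":0,"z":0,"twist":0},{"x":-30,"y":0,"z":0,"twist":0},{"x":-50,"y":0,"z":0,"twist":0},{"x":-55,"y":-15,"z":-9,"twist":0},{"x":-55,"y":-45,"z":-27,"twist":0},{"x":-50,"y":-80,"z":-46,"twist":0},{"x":-45,"y":-112,"z":-65,"twist":0},{"x":-42,"y":-132,"z":-77,"twist":0},{"x":-40,"y":-141,"z":-82,"twist":0},{"x":-40,"y":-141,"z":-82,"twist":0}]' 1.0 30;  python3 -c "
from h import *
plan(439.9,-61.8,4)
im=grab('scene','s14full'); t=grab('top','t14full')
for n,I,(x,y,w,h) in(('top',t,(265,225,45,45)),('scene',im,(280,240,60,50))):
  b=np.zeros_like(I); b[y:y+h,x:x+w]=I[y:y+h,x:x+w]
  for c,st in blobs(b,(15,65,40),(28,255,255),100)[0]: print(n,c,st,onz(n,*c,36.5))
crop(im[:,:,::-1],270,230,80,70,8,'s14');crop(t[:,:,::-1],250,210,80,70,8,'t14')"
```

```text
time_s: 20.03
eef_pos: [438.9, -62.7, 70.2]
orientation: [-0.696, 1.558, -0.485]
ft_force: [-0.0, -0.5, -0.9]
finger_gap: 85.0
t 20.03 pos [438.9 -62.7  70.2] tilt [ 0.0111 -0.0058 -0.9999] jawdeg 12.1 gap 85.0 F [-0.  -0.5 -0.9] j6 -0.43
SHIFT [66.2  1.2  0.5] rows 1.6 twist 0.0 j6 after -0.43
top (np.float64(286.9), np.float64(247.8)) [273, 233, 28, 30, 381] [488.94869148  95.32938971  36.5       ]
scene (np.float64(307.5), np.float64(270.24)) [289, 257, 38, 27, 603] [487.94604325  97.80660546  36.5       ]
```

View pics/s14.png

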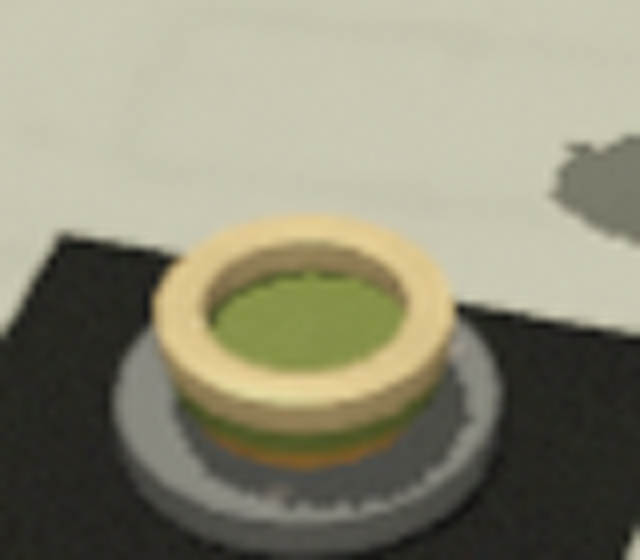

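View pics/t14.png

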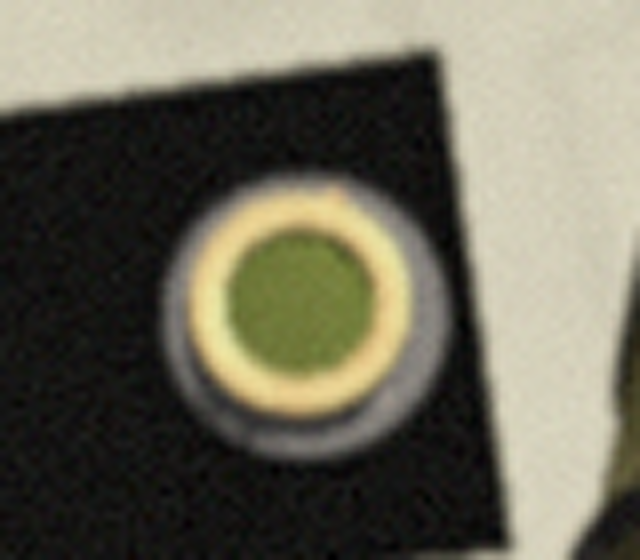

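```bash
python3 -m handwheel '[{"x":20,"y":0.8,"z":0.6,"twist":0},{"x":40,"y":1.2,"z":0.7,"twist":0},{"x":53,"y":1.2,"z":0.7,"twist":0},{"x":57,"y":1.2,"z":0.7,"twist":0},{"x":57,"y":1.2,"z":0.7,"twist":0}]'; python3 -c "
from h import *
plan(439.9,-61.8,13)
crop(grab('scene')[:,:,::-1],310,180,100,80,8,'s15')"
```

```text
time_s: 20.55
eef_pos: [440.8, -58.9, 12.9]
orientation: [-0.693, 1.559, -0.478]
ft_force: [0.7, -0.1, -0.2]
finger_gap: 85.6
t 20.55 pos [440.8 -58.9  12.9] tilt [ 0.0102 -0.0053 -0.9999] jawdeg 12.3 gap 85.6 F [ 0.7 -0.1 -0.2] j6 -0.42
SHIFT [-0.1 -2.7 -1.5] rows 0.1 twist 0.0 j6 after -0.42
```

View pics/s15.png

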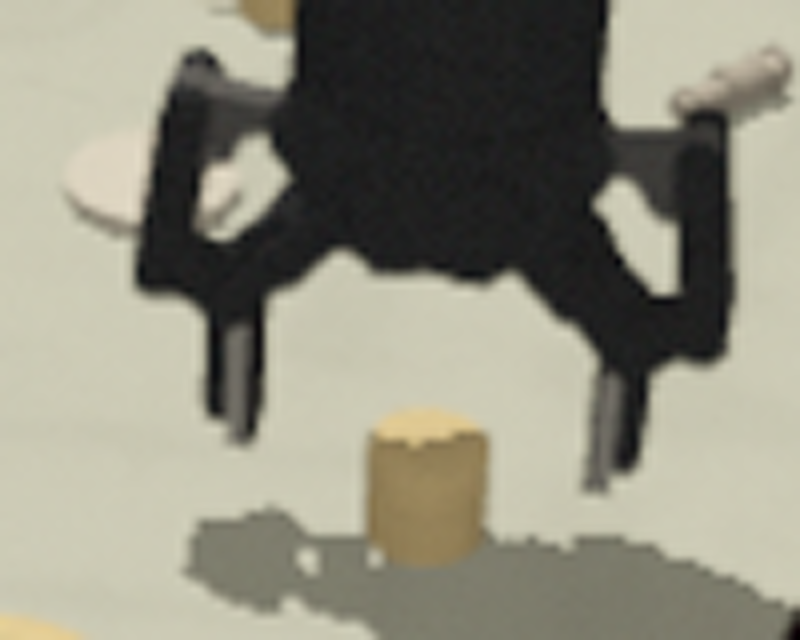

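```bash
python3 -m handwheel '[{"x":0,"y":-1.5,"z":-1,"twist":0},{"x":0,"y":-2.9,"z":-1.6,"twist":0},{"x":0,"y":-2.9,"z":-1.6,"twist":0}]'; python3 -m handwheel '[{"x":0,"y":0,"z":0,"twist":0},{"x":0,"y":0,"z":0,"twist":0},{"x":0,"y":0,"z":0,"twist":0},{"x":0,"y":0,"z":0,"twist":0},{"x":0,"y":0,"z":0,"twist":0},{"x":0,"y":0,"z":0,"twist":0},{"x":0,"y":0,"z":0,"twist":0},{"x":0,"y":0,"z":0,"twist":0},{"x":0,"y":0,"z":0,"twist":0},{"x":0,"y":0,"z":0,"twist":0}]' 0.25 50; python3 -c "
from h import *
plan(439.9,-61.8,13)
crop(grab('scene')[:,:,::-1],310,180,100,80,8,'s16')"
```

```text
time_s: 20.85
eef_pos: [440.7, -62.5, 14.4]
orientation: [-0.648, 1.557, -0.434]
ft_force: [1.1, 0.4, 1.0]
finger_gap: 85.1
time_s: 21.68
eef_pos: [440.7, -62.5, 14.7]
orientation: [-0.648, 1.557, -0.433]
ft_force: [-2.5, -0.1, 7.1]
finger_gap: 29.9
t 21.68 pos [440.7 -62.5  14.7] tilt [ 0.0128 -0.0059 -0.9999] jawdeg 12.3 gap 29.9 F [-2.5 -0.1  7.1] j6 -0.43
SHIFT [ 1.7  0.9 -0.7] rows 0.0 twist 0.0 j6 after -0.43
```

View pics/s16.png

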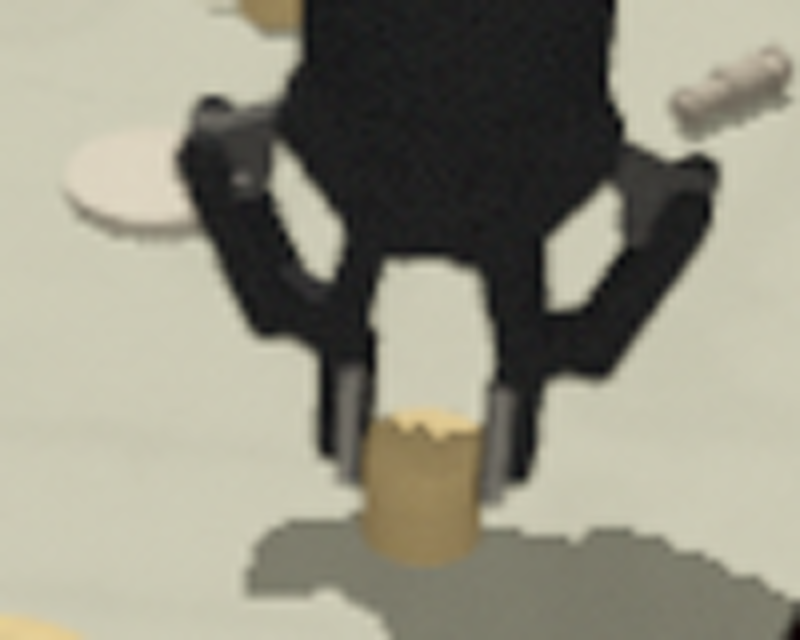

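```bash
python3 -m handwheel '[{"x":-3,"y":0,"z":0,"twist":0},{"x":-12,"y":0,"z":0,"twist":0},{"x":-30,"y":0,"z":0,"twist":0},{"x":-50,"y":2,"z":1,"twist":0},{"x":-60,"y":14,"z":8,"twist":0},{"x":-62,"y":35,"z":20,"twist":0},{"x":-62,"y":65,"z":37,"twist":0},{"x":-62,"y":95,"z":54,"twist":0},{"x":-62,"y":120,"z":69,"twist":0},{"x":-62,"y":136,"z":77,"twist":0},{"x":-62,"y":142,"z":81,"twist":0},{"x":-62,"y":142.5,"z":81.5,"twist":0},{"x":-62,"y":142.5,"z":81.5,"twist":0}]'; python3 -c "
from h import *
plan(489.9,94.2,48)
im=grab('scene','s17full')
crop(im[:,:,::-1],260,180,100,110,6,'s17')
A=np.linspace(0,6.28,90);p=ctrl.get_obs()['eef_pos']
P=np.array([proj('scene',[p[0]-1+16*np.cos(a),p[1]+1.9+16*np.sin(a),p[2]+z]) for a in A for z in(-14.7,13.3)])
print((P.min(0)-[260,180])*6,(P.max(0)-[260,180])*6)
"
```

```text
time_s: 22.82
eef_pos: [489.0, 94.1, 76.5]
orientation: [-0.669, 1.557, -0.454]
ft_force: [0.4, -0.7, -2.4]
finger_gap: 29.7
t 22.82 pos [489.   94.1  76.5] tilt [ 0.0126 -0.0061 -0.9999] jawdeg 12.3 gap 29.7 F [ 0.4 -0.7 -2.4] j6 -0.09
SHIFT [28.5  0.2  0.5] rows 0.7 twist 0.0 j6 after -0.09
[230.40799081 366.24929046] [339.62567748 506.25559755]
```

View pics/s17.png

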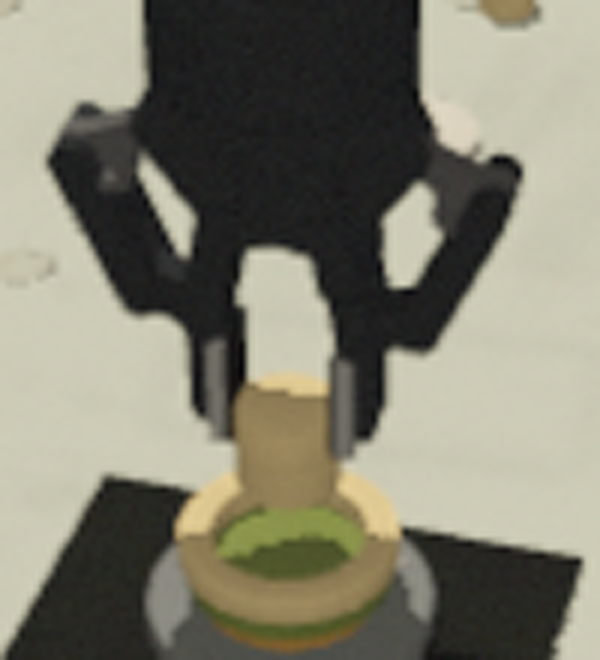

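```bash
python3 -m handwheel '[{"x":10,"y":0.2,"z":0.5,"twist":0},{"x":22,"y":0.2,"z":0.5,"twist":0},{"x":27,"y":0.2,"z":0.5,"twist":0},{"x":28,"y":0.2,"z":0.5,"twist":0},{"x":28,"y":0.2,"z":0.5,"twist":0}]'; python3 -c "
from h import *
plan(489.9,94,46.5)"
```

```text
time_s: 23.28
eef_pos: [489.6, 93.3, 48.1]
orientation: [-0.708, 1.558, -0.495]
ft_force: [-0.4, 0.1, -1.9]
finger_gap: 30.0
t 23.28 pos [489.6  93.3  48.1] tilt [ 0.0116 -0.0063 -0.9999] jawdeg 12.2 gap 30.0 F [-0.4  0.1 -1.9] j6 -0.09
SHIFT [1.6 0.6 0.4] rows 0.0 twist 0.0 j6 after -0.09
```

```bash
python3 -m handwheel '[{"x":0.6,"y":0.5,"z":0.4,"twist":0},{"x":1.2,"y":0.7,"z":0.4,"twist":0},{"x":1.8,"y":0.7,"z":0.4,"twist":0},{"x":1.8,"y":0.7,"z":0.4,"twist":0}]'; python3 -c "
from h import *
plan(489.9,94,46.2)"
```

```text
time_s: 23.62
eef_pos: [490.0, 94.1, 46.8]
orientation: [-0.683, 1.557, -0.47]
ft_force: [-1.4, -0.6, 2.0]
finger_gap: 29.6
t 23.62 pos [490.   94.1  46.8] tilt [ 0.0123 -0.0062 -0.9999] jawdeg 12.2 gap 29.6 F [-1.4 -0.6  2. ] j6 -0.09
SHIFT [ 0.6 -0.  -0.2] rows 0.0 twist 0.0 j6 after -0.09
```

```bash
python3 -m handwheel '[{"x":0.4,"y":0,"z":0,"twist":0},{"x":0.4,"y":0,"z":0,"twist":0}]'; python3 -m handwheel '[{"x":0,"y":0,"z":0,"twist":0},{"x":0,"y":0,"z":0,"twist":0},{"x":0,"y":0,"z":0,"twist":0},{"x":0,"y":0,"z":0,"twist":0},{"x":-5,"y":0,"z":0,"twist":0},{"x":-25,"y":0,"z":0,"twist":0},{"x":-45,"y":0,"z":0,"twist":0},{"x":-50,"y":-15,"z":-2,"twist":0},{"x":-50,"y":-45,"z":-5,"twist":0},{"x":-50,"y":-80,"z":-8,"twist":0},{"x":-50,"y":-112,"z":-10,"twist":0},{"x":-50,"y":-135,"z":-10,"twist":0},{"x":-50,"y":-141,"z":-10,"twist":0},{"x":-50,"y":-141,"z":-10,"twist":0}]' 0.7 30;  python3 -c "
from h import *
plan(580.6,-298.6,60)
im=grab('scene','s18full'); t=grab('top','t18full')
crop(im[:,:,::-1],270,220,80,70,8,'s18');crop(t[:,:,::-1],250,210,80,70,8,'t18')"
```

```text
time_s: 23.78
eef_pos: [490.1, 94.1, 46.8]
orientation: [-0.681, 1.557, -0.467]
ft_force: [-3.9, -2.1, 6.2]
finger_gap: 29.6
time_s: 24.95
eef_pos: [509.7, -46.8, 98.1]
orientation: [-0.675, 1.557, -0.463]
ft_force: [-0.8, 0.2, 0.3]
finger_gap: 59.5
t 24.95 pos [509.7 -46.8  98.1] tilt [ 0.0128 -0.0064 -0.9999] jawdeg 12.1 gap 59.5 F [-0.8  0.2  0.3] j6 -0.37
SHIFT [  40.6 -260.8   16.1] rows 6.3 twist 0.0 j6 after -0.37
```

View pics/s18.png

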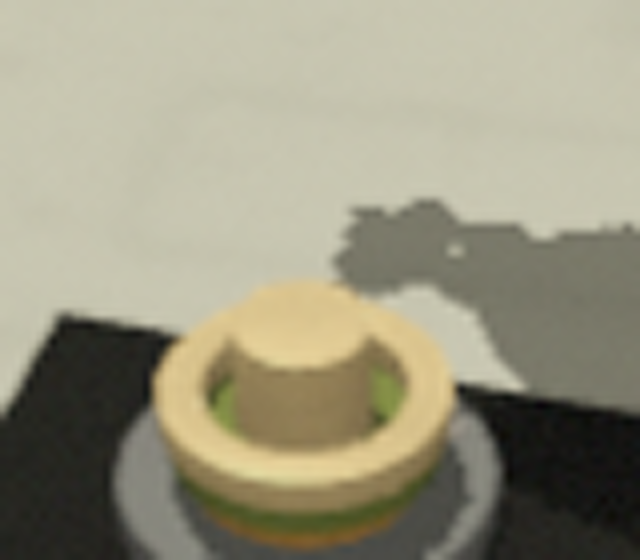

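View pics/t18.png

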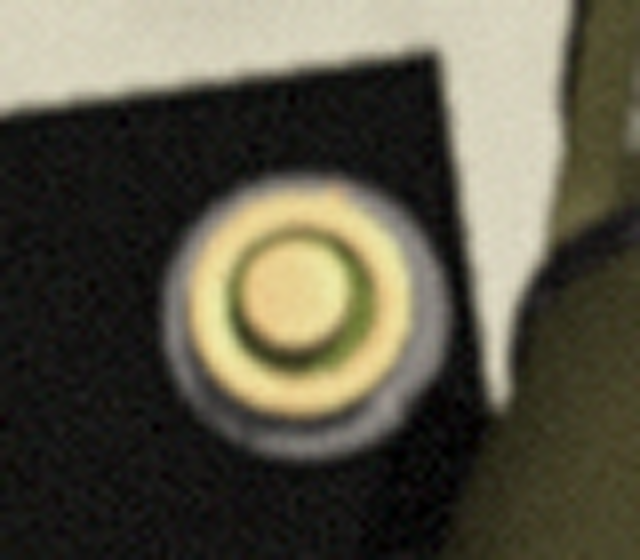

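```bash
python3 -m handwheel '[{"x":3,"y":-25,"z":2,"twist":0},{"x":8,"y":-63,"z":4,"twist":0},{"x":14,"y":-102,"z":6,"twist":0},{"x":18,"y":-141,"z":9,"twist":0},{"x":22,"y":-180,"z":11,"twist":0},{"x":26,"y":-216,"z":13,"twist":0},{"x":28,"y":-243,"z":15,"twist":0},{"x":30,"y":-258,"z":16,"twist":0},{"x":30,"y":-260.8,"z":16,"twist":0},{"x":30,"y":-260.8,"z":16,"twist":0}]'; python3 -c "
from h import *
plan(580.6,-298.6,8)
crop(grab('scene')[:,:,::-1],300,100,100,100,6,'s19')"
```

```text
time_s: 25.88
eef_pos: [580.8, -295.7, 69.9]
orientation: [-0.66, 1.558, -0.446]
ft_force: [-0.8, 1.4, 0.3]
finger_gap: 59.8
t 25.88 pos [ 580.8 -295.7   69.9] tilt [ 0.0117 -0.0056 -0.9999] jawdeg 12.2 gap 59.8 F [-0.8  1.4  0.3] j6 -0.74
SHIFT [62.  -2.3 -1.4] rows 1.5 twist 0.0 j6 after -0.74
```

View pics/s19.png

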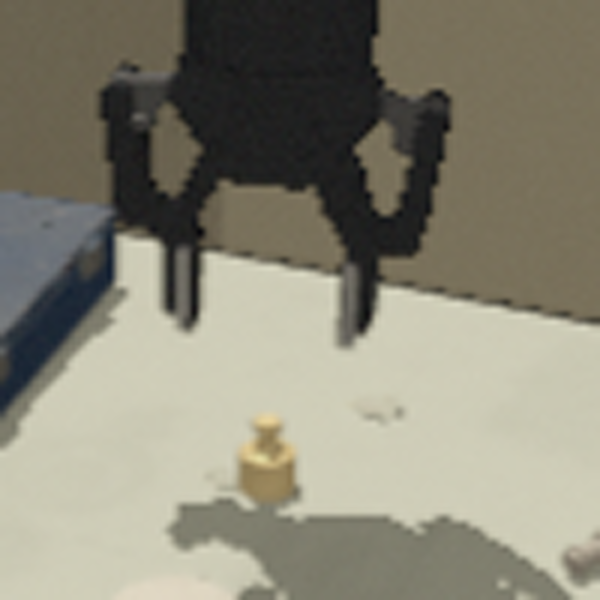

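```bash
python3 -c "
from h import *
print(onz('scene',344.2,177.6,11.5)+[1,-1.9,0]); print(onz('scene',344.2,178.1,11.5)+[1,-1.9,0])
"
```

```text
[ 579.58256177 -297.91282727   11.5       ]
[ 578.57575532 -295.49855287   11.5       ]
```

```bash
python3 -m handwheel '[{"x":20,"y":-1,"z":-1,"twist":0},{"x":42,"y":-2,"z":-1.5,"twist":0},{"x":56,"y":-3,"z":-1.5,"twist":0},{"x":61,"y":-3,"z":-1.5,"twist":0},{"x":61,"y":-3,"z":-1.5,"twist":0}]'; python3 -c "
from h import *
plan(580.2,-298,8)
crop(grab('scene')[:,:,::-1],300,100,100,100,6,'s20')"
```

```text
time_s: 26.35
eef_pos: [580.3, -297.5, 8.2]
orientation: [-0.637, 1.56, -0.422]
ft_force: [0.9, -0.6, 0.5]
finger_gap: 59.6
t 26.35 pos [ 580.3 -297.5    8.2] tilt [ 0.0099 -0.0044 -0.9999] jawdeg 12.3 gap 59.6 F [ 0.9 -0.6  0.5] j6 -0.75
SHIFT [ 0.2 -0.5 -0.2] rows 0.0 twist 0.0 j6 after -0.75
```

View pics/s20.png

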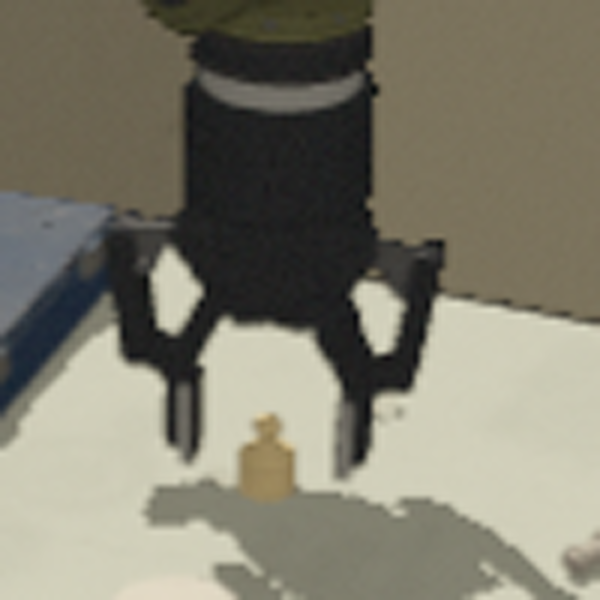

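Aligned; close.

```bash
python3 -m handwheel '[{"x":0,"y":0,"z":0,"twist":0},{"x":0,"y":0,"z":0,"twist":0},{"x":0,"y":0,"z":0,"twist":0},{"x":0,"y":0,"z":0,"twist":0},{"x":0,"y":0,"z":0,"twist":0},{"x":0,"y":0,"z":0,"twist":0},{"x":0,"y":0,"z":0,"twist":0},{"x":0,"y":0,"z":0,"twist":0}]' 0.18 40; python3 -c "
from h import *
plan(489.9,94,110)"
```

```text
time_s: 27.07
eef_pos: [581.1, -298.2, 10.8]
orientation: [-0.664, 1.557, -0.449]
ft_force: [-3.7, 1.8, 7.0]
finger_gap: 21.7
t 27.07 pos [ 581.1 -298.2   10.8] tilt [ 0.0126 -0.0061 -0.9999] jawdeg 12.3 gap 21.7 F [-3.7  1.8  7. ] j6 -0.75
SHIFT [-102.8  401.8   -4.3] rows 9.9 twist 0.0 j6 after -0.75
```

```bash
python3 -m handwheel '[{"x":-3,"y":0,"z":0,"twist":0},{"x":-12,"y":0,"z":0,"twist":0},{"x":-30,"y":0,"z":0,"twist":0},{"x":-55,"y":3,"z":0,"twist":0},{"x":-80,"y":20,"z":0,"twist":0},{"x":-97,"y":50,"z":0,"twist":0},{"x":-103,"y":85,"z":-1,"twist":0},{"x":-103,"y":120,"z":-1,"twist":0},{"x":-103,"y":155,"z":-2,"twist":0},{"x":-103,"y":190,"z":-2,"twist":0},{"x":-103,"y":225,"z":-2,"twist":0},{"x":-103,"y":260,"z":-3,"twist":0},{"x":-103,"y":295,"z":-3,"twist":0},{"x":-103,"y":328,"z":-4,"twist":0},{"x":-103,"y":358,"z":-4,"twist":0},{"x":-103,"y":382,"z":-4,"twist":0},{"x":-103,"y":396,"z":-4,"twist":0},{"x":-103,"y":401,"z":-4,"twist":0},{"x":-103,"y":401.8,"z":-4,"twist":0},{"x":-103,"y":401.8,"z":-4,"twist":0}]'; python3 -c "
from h import *
plan(489.9,94,76)
im=grab('scene','s21full')
crop(im[:,:,::-1],260,180,100,100,6,'s21')
A=np.linspace(0,6.28,90);p=ctrl.get_obs()['eef_pos']
P=np.array([proj('scene',[p[0]-1+12.5*np.cos(a),p[1]+1.9+12.5*np.sin(a),p[2]+z]) for a in A for z in(-10.8,)])
print((P.min(0)-[260,180])*6,(P.max(0)-[260,180])*6)
"
```

```text
time_s: 28.73
eef_pos: [490.5, 93.7, 110.6]
orientation: [-0.648, 1.556, -0.433]
ft_force: [0.1, 0.4, -2.1]
finger_gap: 21.5
t 28.73 pos [490.5  93.7 110.6] tilt [ 0.0131 -0.0061 -0.9999] jawdeg 12.3 gap 21.5 F [ 0.1  0.4 -2.1] j6 -0.09
SHIFT [34.6  0.7 -0.9] rows 0.8 twist 0.0 j6 after -0.09
[237.07770065 344.57154306] [322.30800832 395.26233075]
```

View pics/s21.png

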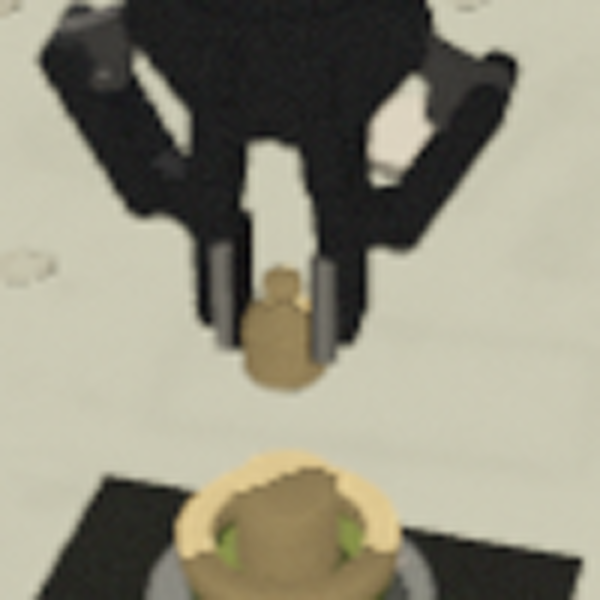

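```bash
python3 -m handwheel '[{"x":10,"y":1.5,"z":-0.2,"twist":0},{"x":24,"y":3,"z":-0.4,"twist":0},{"x":32,"y":3,"z":-0.4,"twist":0},{"x":34.5,"y":3,"z":-0.4,"twist":0},{"x":34.5,"y":3,"z":-0.4,"twist":0},{"x":34.5,"y":3,"z":-0.4,"twist":0}]'; python3 -c "
from h import *
plan(489.9,96,71)
im=grab('scene','s22full')
crop(im[:,:,::-1],270,190,80,80,8,'s22')
A=np.linspace(0,6.28,90);p=ctrl.get_obs()['eef_pos']
for d in (0,-2):
  P=np.array([proj('scene',[p[0]-1+12.5*np.cos(a),p[1]+1.9+d+12.5*np.sin(a),p[2]-10.8]) for a in A ])
  print((P.min(0)-[270,190])*8,(P.max(0)-[270,190])*8)
P=np.array([proj('scene',[488.9+16*np.cos(a),96+16*np.sin(a),60]) for a in A ])
print('cyl',(P.min(0)-[270,190])*8,(P.max(0)-[270,190])*8)
"
```

```text
time_s: 29.28
eef_pos: [490.1, 95.8, 76.1]
orientation: [-0.659, 1.557, -0.445]
ft_force: [0.1, 0.1, -1.1]
finger_gap: 21.5
t 29.28 pos [490.1  95.8  76.1] tilt [ 0.0129 -0.0062 -0.9999] jawdeg 12.3 gap 21.5 F [ 0.1  0.1 -1.1] j6 -0.09
SHIFT [ 5.1  0.3 -0.2] rows 0.1 twist 0.0 j6 after -0.09
[236.75454803 506.92112113] [347.88541987 576.04742808]
[240.78715651 502.02198514] [351.72580719 570.91226745]
cyl [226.88905208 512.81506373] [368.38746486 601.29642915]
```

View pics/s22.png

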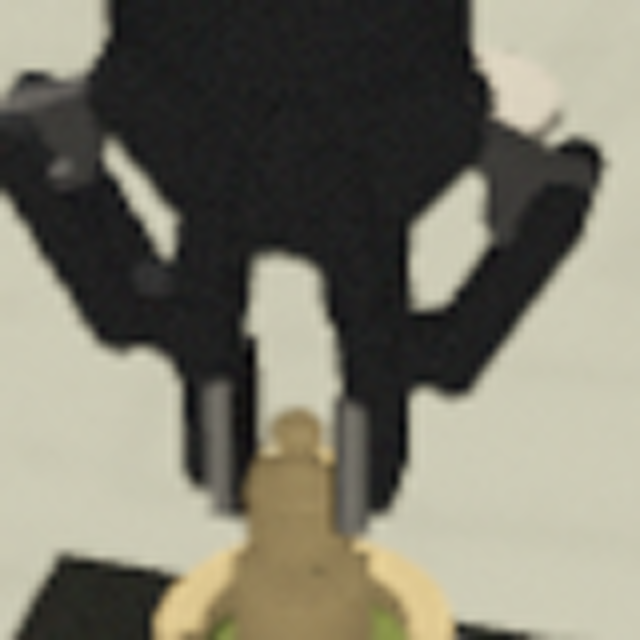

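```bash
python3 -m handwheel '[{"x":2,"y":0.3,"z":-0.2,"twist":0},{"x":4,"y":0.4,"z":-0.2,"twist":0},{"x":4.5,"y":0.4,"z":-0.2,"twist":0},{"x":4.5,"y":0.4,"z":-0.2,"twist":0}]'; python3 -m handwheel '[{"x":0.4,"y":0,"z":0,"twist":0},{"x":0.9,"y":0,"z":0,"twist":0},{"x":0.9,"y":0,"z":0,"twist":0}]'; python3 -c "
from h import *
plan(489.9,96,71)
im=grab('scene')
c=im[190:270,270:350][:,:,::-1]; c=np.clip(c.astype(float)*1.8-60,0,255).astype(np.uint8)
cv2.imwrite('pics/s23.png',cv2.resize(c,None,fx=8,fy=7.5,interpolation=cv2.INTER_CUBIC))
"
```

```text
time_s: 29.67
eef_pos: [490.0, 96.2, 71.8]
orientation: [-0.64, 1.556, -0.426]
ft_force: [0.7, -0.1, -0.8]
finger_gap: 21.7
time_s: 29.92
eef_pos: [489.9, 96.2, 70.8]
orientation: [-0.643, 1.556, -0.428]
ft_force: [-0.7, 0.2, -1.2]
finger_gap: 21.3
t 29.92 pos [489.9  96.2  70.8] tilt [ 0.0133 -0.0061 -0.9999] jawdeg 12.3 gap 21.3 F [-0.7  0.2 -1.2] j6 -0.08
SHIFT [-0.2 -0.2 -0.1] rows 0.0 twist 0.0 j6 after -0.08
```

View pics/s23.png

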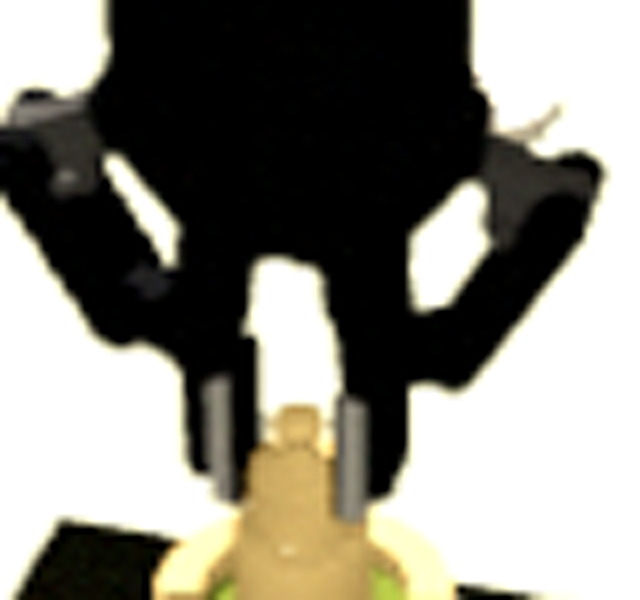

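```bash
python3 -m handwheel '[{"x":0.4,"y":0,"z":0,"twist":0},{"x":0.8,"y":0,"z":0,"twist":0},{"x":0.8,"y":0,"z":0,"twist":0}]'; python3 -c "
from h import *
plan(489.9,96,71)"
```

```text
time_s: 30.22
eef_pos: [490.2, 96.2, 70.7]
orientation: [-0.626, 1.556, -0.412]
ft_force: [-2.9, 0.1, 7.7]
finger_gap: 21.4
t 30.22 pos [490.2  96.2  70.7] tilt [ 0.0139 -0.0061 -0.9999] jawdeg 12.3 gap 21.4 F [-2.9  0.1  7.7] j6 -0.08
SHIFT [-0.3 -0.1 -0.3] rows 0.0 twist 0.0 j6 after -0.08
```

Contact. Release to a modest opening, rise, and move off.

```bash
python3 -m handwheel '[{"x":-0.3,"y":0,"z":0,"twist":0},{"x":-0.3,"y":0,"z":0,"twist":0},{"x":-0.3,"y":0,"z":0,"twist":0},{"x":-0.3,"y":0,"z":0,"twist":0},{"x":-5,"y":0,"z":0,"twist":0},{"x":-25,"y":0,"z":0,"twist":0},{"x":-50,"y":0,"z":0,"twist":0},{"x":-60,"y":-15,"z":-2,"twist":0},{"x":-60,"y":-45,"z":-5,"twist":0},{"x":-60,"y":-80,"z":-8,"twist":0},{"x":-60,"y":-112,"z":-10,"twist":0},{"x":-60,"y":-140,"z":-14,"twist":0},{"x":-60,"y":-155,"z":-15,"twist":0},{"x":-60,"y":-155,"z":-15,"twist":0}]' 0.6 30;  python3 -c "
from h import *
plan(433,-302.6,60,155)
im=grab('scene','s24full'); t=grab('top','t24full')
crop(im[:,:,::-1],270,205,80,80,7.5,'s24');crop(t[:,:,::-1],250,210,80,70,8,'t24')"
```

```text
time_s: 31.38
eef_pos: [507.8, -60.7, 132.2]
orientation: [-0.638, 1.555, -0.426]
ft_force: [0.2, 1.4, 0.1]
finger_gap: 51.2
t 31.38 pos [507.8 -60.7 132.2] tilt [ 0.0143 -0.0065 -0.9999] jawdeg 12.1 gap 51.2 F [0.2 1.4 0.1] j6 -0.4
SHIFT [  72.7 -220.2 -124.8] rows 6.3 twist 0.648 j6 after -0.4
```

View pics/s24.png

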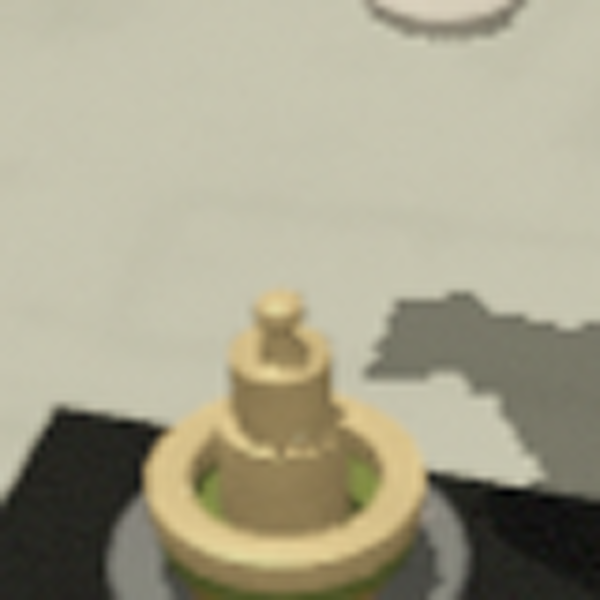

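View pics/t24.png

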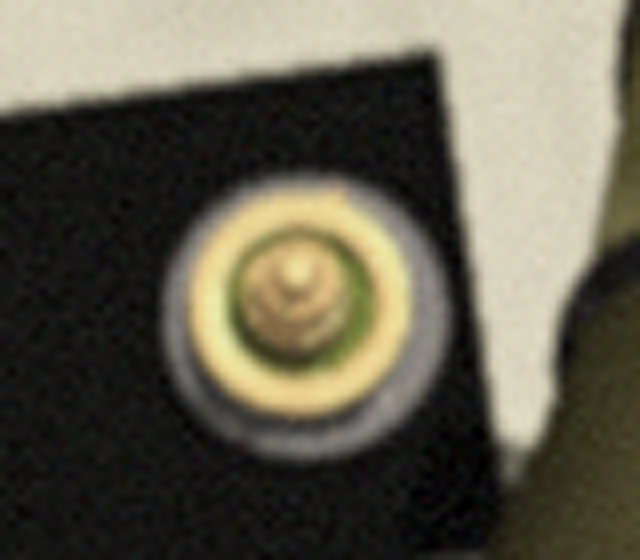

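```bash
python3 -m handwheel '[{"x":5,"y":-18,"z":-10,"twist":0.08},{"x":15,"y":-50,"z":-28,"twist":0.17},{"x":25,"y":-84,"z":-48,"twist":0.26},{"x":35,"y":-118,"z":-67,"twist":0.35},{"x":45,"y":-152,"z":-86,"twist":0.44},{"x":55,"y":-182,"z":-103,"twist":0.53},{"x":62,"y":-204,"z":-116,"twist":0.6},{"x":65,"y":-217,"z":-123,"twist":0.64},{"x":65,"y":-220,"z":-125,"twist":0.65},{"x":65,"y":-220,"z":-125,"twist":0.65}]'; python3 -c "
from h import *
plan(433,-302.6,20,155.5)
crop(grab('scene')[:,:,::-1],350,120,100,90,8,'s25')"
```

```text
time_s: 32.32
eef_pos: [432.9, -299.7, 67.4]
orientation: [0.044, 1.556, -0.392]
ft_force: [-0.6, -0.0, 0.4]
finger_gap: 51.1
t 32.32 pos [ 432.9 -299.7   67.4] tilt [ 0.0136 -0.0056 -0.9999] jawdeg -25.0 gap 51.1 F [-0.6 -0.   0.4] j6 -0.24
SHIFT [47.4 -2.6  0.6] rows 1.1 twist -0.009 j6 after -0.24
```

View pics/s25.png

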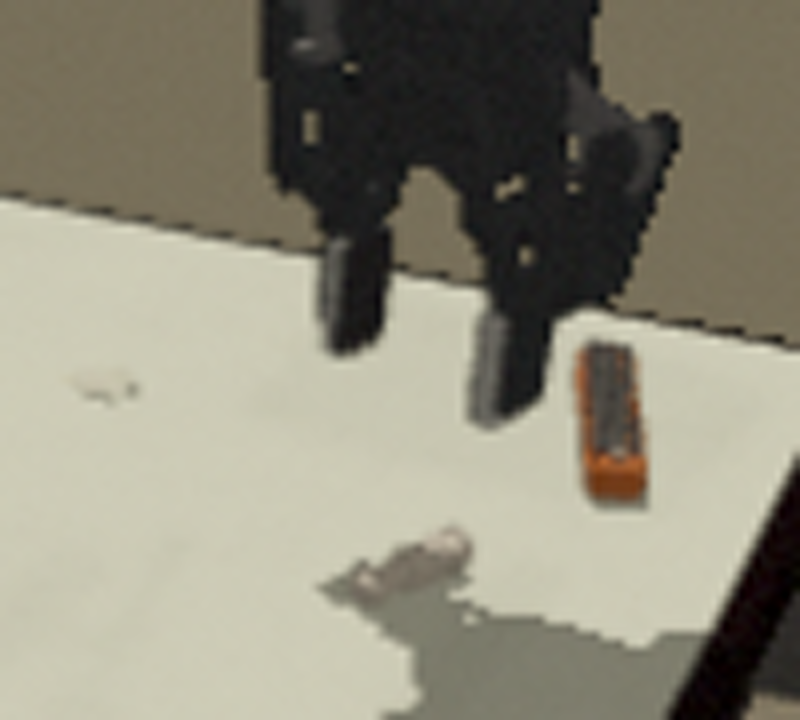

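```bash
python3 -m handwheel '[{"x":18,"y":-1.5,"z":0.5,"twist":0},{"x":38,"y":-3,"z":0.5,"twist":0},{"x":50,"y":-3,"z":0.5,"twist":0},{"x":53,"y":-3,"z":0.5,"twist":0},{"x":53,"y":-3,"z":0.5,"twist":0}]'; python3 -c "
from h import *
plan(433,-302.6,2.5,155.5)
crop(grab('scene')[:,:,::-1],360,130,90,80,9,'s26')"
```

```text
time_s: 32.78
eef_pos: [433.3, -301.3, 14.2]
orientation: [0.073, 1.557, -0.36]
ft_force: [-0.1, -0.2, 0.1]
finger_gap: 50.9
t 32.78 pos [ 433.3 -301.3   14.2] tilt [ 0.0129 -0.0049 -0.9999] jawdeg -24.8 gap 50.9 F [-0.1 -0.2  0.1] j6 -0.25
SHIFT [11.7 -1.3  0.1] rows 0.3 twist -0.006 j6 after -0.25
```

View pics/s26.png

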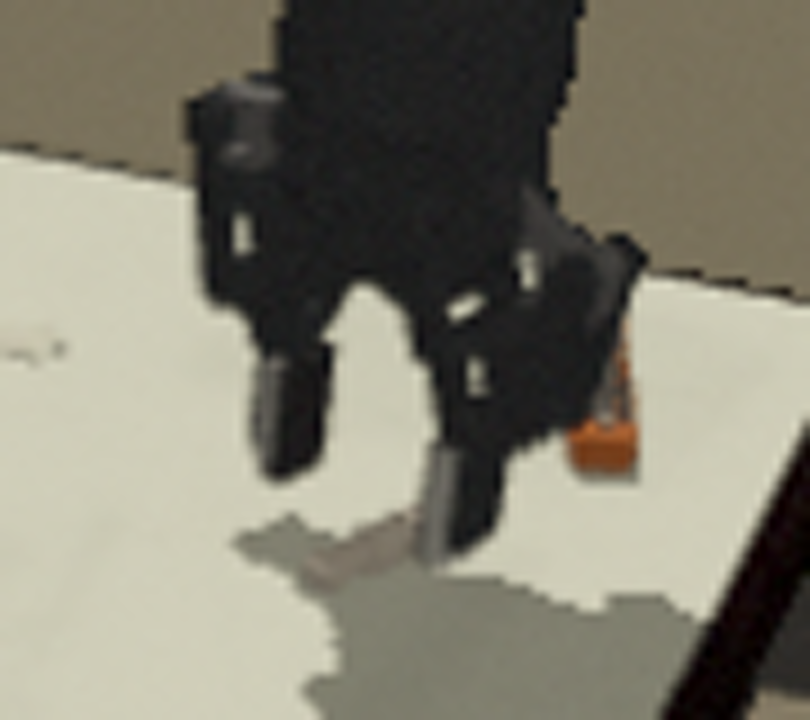

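```bash
python3 -m handwheel '[{"x":6,"y":-1,"z":0,"twist":0},{"x":10,"y":-1.3,"z":0,"twist":0},{"x":11,"y":-1.3,"z":0,"twist":0},{"x":11,"y":-1.3,"z":0,"twist":0}]'; python3 -m handwheel '[{"x":0,"y":0,"z":0,"twist":0},{"x":0,"y":0,"z":0,"twist":0},{"x":0,"y":0,"z":0,"twist":0},{"x":0,"y":0,"z":0,"twist":0},{"x":0,"y":0,"z":0,"twist":0},{"x":0,"y":0,"z":0,"twist":0},{"x":0,"y":0,"z":0,"twist":0},{"x":0,"y":0,"z":0,"twist":0}]' 0.04 25; python3 -c "
from h import *
plan(472.8,197.2,60,9.4)
crop(grab('scene')[:,:,::-1],360,130,90,80,9,'s27')"
```

```text
time_s: 33.17
eef_pos: [433.2, -303.0, 3.9]
orientation: [0.048, 1.556, -0.386]
ft_force: [0.8, -0.1, -0.4]
finger_gap: 51.1
time_s: 33.83
eef_pos: [433.3, -303.1, 4.2]
orientation: [0.038, 1.556, -0.396]
ft_force: [-1.0, 1.0, 5.7]
finger_gap: 12.0
t 33.83 pos [ 433.3 -303.1    4.2] tilt [ 0.0141 -0.0059 -0.9999] jawdeg -24.9 gap 12.0 F [-1.   1.   5.7] j6 -0.25
SHIFT [ -58.2  470.6 -173.6] rows 12.1 twist -0.598 j6 after -0.25
```

View pics/s27.png

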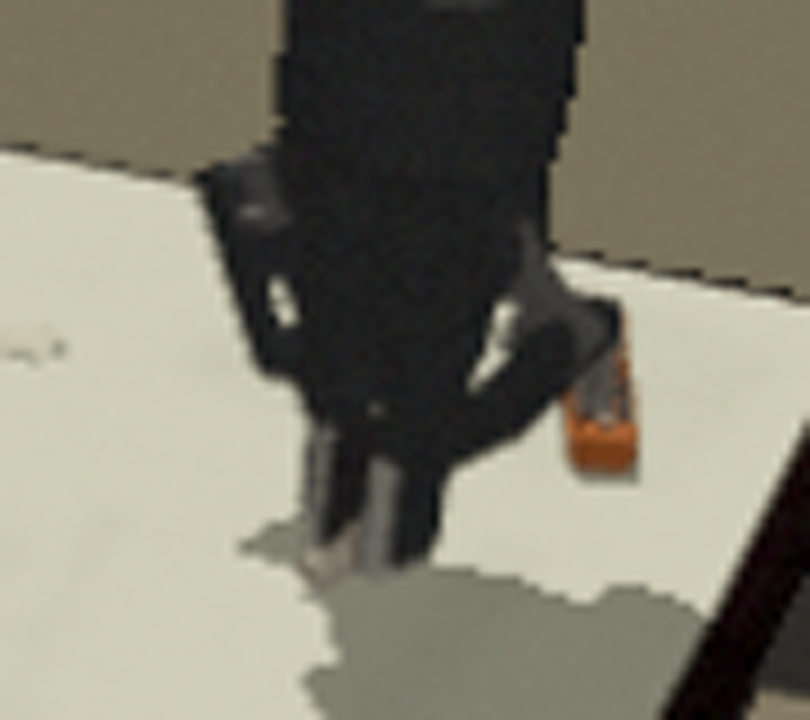

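```bash
python3 -m handwheel '[{"x":-3,"y":0,"z":0,"twist":0},{"x":-12,"y":0,"z":0,"twist":0},{"x":-35,"y":0,"z":0,"twist":0},{"x":-65,"y":0,"z":0,"twist":0},{"x":-95,"y":5,"z":-2,"twist":-0.05},{"x":-120,"y":20,"z":-7,"twist":-0.12},{"x":-140,"y":45,"z":-16,"twist":-0.2},{"x":-146,"y":75,"z":-27,"twist":-0.3},{"x":-146,"y":108,"z":-39,"twist":-0.4},{"x":-146,"y":141,"z":-51,"twist":-0.5},{"x":-146,"y":174,"z":-63,"twist":-0.57},{"x":-146,"y":207,"z":-75,"twist":-0.6},{"x":-146,"y":240,"z":-87,"twist":-0.6},{"x":-146,"y":273,"z":-99,"twist":-0.6},{"x":-146,"y":306,"z":-112,"twist":-0.6},{"x":-146,"y":339,"z":-124,"twist":-0.6},{"x":-146,"y":372,"z":-136,"twist":-0.6},{"x":-146,"y":405,"z":-149,"twist":-0.6},{"x":-146,"y":430,"z":-158,"twist":-0.6},{"x":-146,"y":445,"z":-164,"twist":-0.6}]'; python3 -c "
from h import *
plan(472.8,197.2,150,9.4)"
```

```text
time_s: 35.55
eef_pos: [469.3, 173.0, 148.5]
orientation: [-0.53, 1.555, -0.362]
ft_force: [0.6, 0.1, -0.8]
finger_gap: 11.9
t 35.55 pos [469.3 173.  148.5] tilt [ 0.0145 -0.0055 -0.9999] jawdeg 9.6 gap 11.9 F [ 0.6  0.1 -0.8] j6 0.12
SHIFT [-1.6 23.2  7.5] rows 0.6 twist 0.004 j6 after 0.12
```

```bash
python3 -m handwheel '[{"x":8,"y":13,"z":4,"twist":0},{"x":30,"y":23,"z":7.5,"twist":0},{"x":60,"y":23.2,"z":7.5,"twist":0},{"x":85,"y":23.2,"z":7.5,"twist":0},{"x":96,"y":23.2,"z":7.5,"twist":0},{"x":98,"y":23.2,"z":7.5,"twist":0},{"x":98,"y":23.2,"z":7.5,"twist":0}]'; python3 -c "
from h import *
plan(472.8,197.2,9,9.4)
im=grab('scene','s28full')
crop(im[:,:,::-1],230,220,120,110,6,'s28')"
```

```text
time_s: 36.13
eef_pos: [474.4, 196.6, 50.9]
orientation: [-0.536, 1.555, -0.369]
ft_force: [0.3, 0.0, -0.2]
finger_gap: 12.1
t 36.13 pos [474.4 196.6  50.9] tilt [ 0.0144 -0.0055 -0.9999] jawdeg 9.6 gap 12.1 F [ 0.3  0.  -0.2] j6 0.17
SHIFT [41.9  1.2 -2. ] rows 1.0 twist 0.004 j6 after 0.17
```

View pics/s28.png

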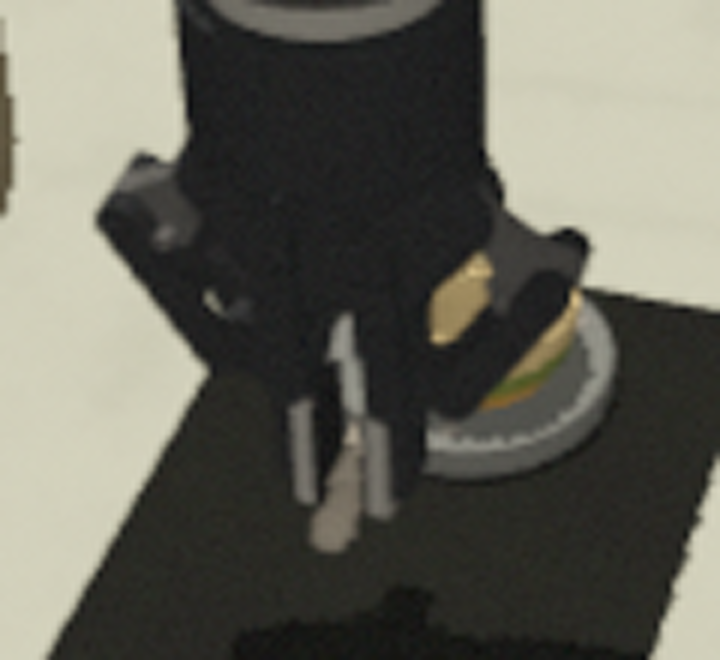

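```bash
python3 -c "
from h import *
p=ctrl.get_obs()['eef_pos']; d=np.array([-.163,.987])
for z in(47,48,50,53.7): 
  q=onz('scene',285.0,311.2,z)+[1,-1.9,0]; print(z,q.round(1),((q-p)[:2]@d).round(1),((q-p)[:2]@[.987,.163]).round(1))
"
```

```text
47 [470.7 215.3  47. ] 19.0 -1.0
48 [470.2 216.1  48. ] 20.0 -1.4
50 [469.1 217.9  50. ] 21.8 -2.2
53.7 [467.2 221.1  53.7] 25.3 -3.5
```

```bash
python3 -m handwheel '[{"x":12,"y":1.2,"z":-2,"twist":0.004},{"x":28,"y":1.6,"z":-2,"twist":0.004},{"x":38,"y":1.8,"z":-2,"twist":0.004},{"x":41.5,"y":1.8,"z":-2,"twist":0.004},{"x":41.5,"y":1.8,"z":-2,"twist":0.004},{"x":41.5,"y":1.8,"z":-2,"twist":0.004}]'; python3 -c "
from h import *
plan(472.8,197.2,7,9.4)"
```

```text
time_s: 36.68
eef_pos: [473.6, 198.0, 10.9]
orientation: [-0.443, 1.554, -0.28]
ft_force: [-0.1, -0.5, 0.2]
finger_gap: 12.3
t 36.68 pos [473.6 198.   10.9] tilt [ 0.0166 -0.0048 -0.9999] jawdeg 9.4 gap 12.3 F [-0.1 -0.5  0.2] j6 0.18
SHIFT [ 3.9 -0.7 -1. ] rows 0.1 twist -0.0 j6 after 0.18
```

```bash
python3 -m handwheel '[{"x":1,"y":-0.7,"z":-0.8,"twist":0},{"x":2,"y":-0.7,"z":-0.8,"twist":0},{"x":3,"y":-0.7,"z":-0.8,"twist":0},{"x":3.3,"y":-0.7,"z":-0.8,"twist":0},{"x":3.3,"y":-0.7,"z":-0.8,"twist":0}]'; python3 -c "
from h import *
plan(472.8,197.2,7,9.4)"
```

```text
time_s: 37.1
eef_pos: [473.0, 197.2, 7.7]
orientation: [-0.443, 1.553, -0.279]
ft_force: [0.1, -0.5, -0.2]
finger_gap: 12.3
t 37.1 pos [473.  197.2   7.7] tilt [ 0.0166 -0.0048 -0.9999] jawdeg 9.4 gap 12.3 F [ 0.1 -0.5 -0.2] j6 0.17
SHIFT [ 0.7  0.1 -0.2] rows 0.0 twist -0.0 j6 after 0.17
```

```bash
python3 -m handwheel '[{"x":0.5,"y":0,"z":0,"twist":0},{"x":1,"y":0,"z":0,"twist":0},{"x":1,"y":0,"z":0,"twist":0}]'; python3 -c "
from h import *
plan(472.8,197.2,7,9.4)"
```

```text
time_s: 37.35
eef_pos: [473.1, 197.2, 7.1]
orientation: [-0.443, 1.553, -0.28]
ft_force: [-3.5, -1.8, 8.4]
finger_gap: 12.2
t 37.35 pos [473.1 197.2   7.1] tilt [ 0.0167 -0.0048 -0.9998] jawdeg 9.4 gap 12.2 F [-3.5 -1.8  8.4] j6 0.17
SHIFT [ 0.1  0.1 -0.3] rows 0.0 twist -0.0 j6 after 0.17
```

```bash
python3 -m handwheel '[{"x":-0.3,"y":0,"z":0,"twist":0},{"x":-0.3,"y":0,"z":0,"twist":0},{"x":-0.3,"y":0,"z":0,"twist":0},{"x":-0.3,"y":0,"z":0,"twist":0},{"x":-5,"y":0,"z":0,"twist":0},{"x":-25,"y":0,"z":0,"twist":0},{"x":-55,"y":0,"z":0,"twist":0},{"x":-90,"y":0,"z":0,"twist":0},{"x":-125,"y":0,"z":-5,"twist":0},{"x":-155,"y":-5,"z":-20,"twist":0},{"x":-165,"y":-25,"z":-40,"twist":0},{"x":-165,"y":-60,"z":-50,"twist":0},{"x":-165,"y":-95,"z":-50,"twist":0},{"x":-165,"y":-130,"z":-50,"twist":0},{"x":-165,"y":-165,"z":-50,"twist":0},{"x":-165,"y":-200,"z":-50,"twist":0},{"x":-165,"y":-230,"z":-50,"twist":0},{"x":-165,"y":-255,"z":-50,"twist":0},{"x":-165,"y":-265,"z":-50,"twist":0},{"x":-165,"y":-265,"z":-50,"twist":0}]' 0.5; python3 -c "
from h import *
plan(472.8,197.2,7,9.4)
im=grab('scene','s29full'); t=grab('top','t29full')
crop(im[:,:,::-1],200,220,160,150,4,'s29');crop(t[:,:,::-1],170,190,160,110,5,'t29')"
```

```text
time_s: 39.02
eef_pos: [464.3, -73.1, 173.4]
orientation: [-0.445, 1.553, -0.284]
ft_force: [0.2, -0.1, -0.2]
finger_gap: 43.0
t 39.02 pos [464.3 -73.1 173.4] tilt [ 0.0169 -0.0049 -0.9998] jawdeg 9.2 gap 43.0 F [ 0.2 -0.1 -0.2] j6 -0.39
SHIFT [165.2 266.7  49.1] rows 7.6 twist -0.003 j6 after -0.39
```

View pics/s29.png

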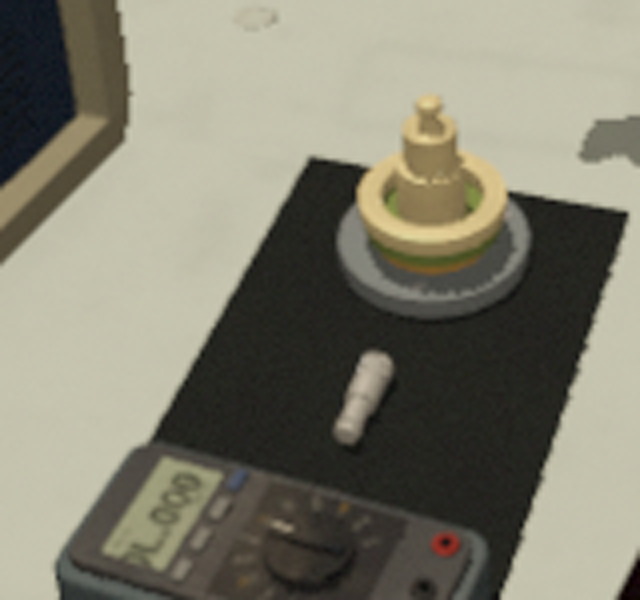

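View pics/t29.png

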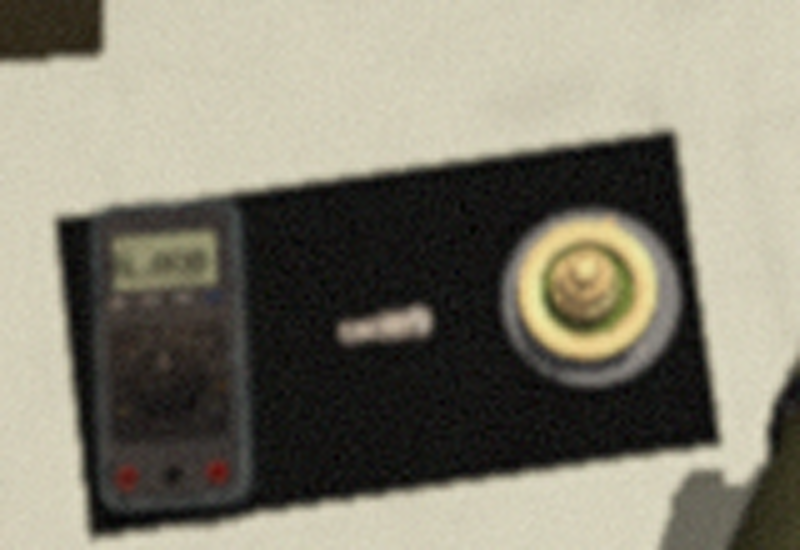

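Everything stands. Now measure the adaptor against the mat and stand/meter on both pictures.

Run:
```python
from h import *
T=[(58,218),(674,132),(718,441),(94,535)]
C=np.array([onz('top',u/5+170-.4,v/5+190-.4,3)[:2] for u,v in T]); print('mat centre top',C.mean(0).round(1)); a=(C[0]-C[1]+C[3]-C[2]); print('mat ang',np.degrees(np.arctan2(a[1],a[0])))
S=[(24,548+120-0),(312,158),(628,214)]
D=[onz('scene',u/4+200-.4,v/4+220-.4,3)[:2] for u,v in [(24,668),(312,158),(628,214)]]
print('scene mat centre',((D[0]+D[2])/2).round(1), np.degrees(np.arctan2(*(D[0]-D[1])[::-1])))
for n,f,(x,y,w,h) in(('top','t29full',(232,245,30,18)),('scene','s29full',(278,303,26,32))):
    im=cv2.imread(f'pics/{f}.png')[y:y+h,x:x+w].max(2); m=(im>75).astype(np.uint8)
    k,l,st,c=cv2.connectedComponentsWithStats(m); i=1+st[1:,4].argmax(); print(n,st[i])
    P=np.argwhere(l==i)[:,::-1]+[x,y]; W=np.array([onz(n,*p,10)[:2] for p in P]); mu=W.mean(0); ev,E=np.linalg.eigh(np.cov(W.T)); d=E[:,1]*np.sign(E[1,1]); r=(W-mu)@d
    print(mu.round(1),'ang',np.degrees(np.arctan2(d[1],d[0])).round(1),'ends',r.min().round(1),r.max().round(1),'midpoint',(mu+d*(r.min()+r.max())/2).round(1))
```

```text
mat centre top [472.8 197.1]
mat ang 99.3713218855943
scene mat centre [470.7 199.5] 99.27712121842451
top [  6   6  19   8 100]
[474.  195.7] ang 99.5 ends -22.1 24.0 midpoint [473.8 196.6]
scene [  5   5  15  23 181]
[472.7 196.4] ang 100.8 ends -26.1 28.0 midpoint [472.6 197.3]
```

Run:
```python
from h import *
t=cv2.imread('pics/t29full.png'); t0=cv2.imread('pics/t18full.png')
s=cv2.imread('pics/s29full.png'); s0=cv2.imread('pics/scene0.png')
print('small disc area diff scene',cv2.absdiff(s[193:212,316:342],s0[193:212,316:342]).mean())
print(ctrl.get_obs()['time_s'], ctrl.finish_job())
```

```text
small disc area diff scene 0.5553306342780027
the job is handed in; nothing more can be done
39.1167 None
```

The setup is built as asked and handed in at 39.1 s, with the gripper well clear of everything. No verdict is reported, so what follows are my own camera checks.

- **Order:** I placed the large disc on the electrode, then the ring, the plain cylinder and the knobbed weight. The adaptor went last, on the middle of the mat.
- **Stack:** The disc first landed about 1.8 mm off, so I went back and moved it. My first re-grip slipped and one finger pressed the disc top with about 37 N, but the disc did not shift. After the correction:

| Part | Offset |
|---|---|
| Disc on electrode | about 0.5 mm |
| Ring on disc | about 0.8 mm |
| Cylinder in ring | no offset I could measure |
| Knobbed weight on cylinder | about 1 mm |

- **Adaptor:** It lies flat, within about 1.5° of the line between the stand and the multimeter. The top camera puts it about 1 mm from the mat's middle. The side camera says nearly 3 mm, so the two views disagree by about 2 mm, which is the size of the calibration error.
- **Small disc:** The side-camera picture around it did not change from start to end, so it was not disturbed.

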